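Clear and lengthen the cassette drying rack, then load the cassette

ROBOT

A 6-joint arm with a two-finger parallel gripper is mounted at the origin on the work surface. World frame = base frame: x ahead of the robot, y to its left, z up, the work surface at z = 0. Lengths are in m, angles in degrees, forces in N, time in s.
With the tool pointing down it reaches from about 0.25 to 0.725 m from the base axis. Payload 9.7 kg.
Tool frame: the origin (TCP) lies midway between the tips of the shut fingers; the grasp point (between the pads) lies 19 mm behind it; z points along the fingers, y is the direction in which the jaws open and shut (so a half turn about z gives the same grasp; the last joint's range is limited). The gripper opens to 85 mm and grips with 20 to 120 N. Pads are 22 mm wide; open, the fingers measure 114 mm over their backs; the gripper's body (76 mm by 85 mm) begins 54 mm behind the grasp point. The pads swing forward as they close: fully open they stand 13 mm farther back than shut.
Start: joints at [68.755, 4.979, 10.078, 95.1, 0, 90], TCP at [0.199, 0.513, 0.231] pointing down, gripper open.
Joint ranges: [-179.16, 179.16], [-48.56, 103.87], [-65.8, 70.77], [-126.05, 130.52], [-82.76, 87.17], [-180, 180]. Speed limits (degrees/s): [127.2, 127.2, 147.25, 180, 180, 180].

INTERFACE

Orientations are given as [roll, pitch, yaw] about the fixed x, y, z axes, in that order (R = Rz(yaw) Ry(pitch) Rx(roll)).
In Python, from workcell import bot, camera, recognise gives the robot as it stands. The module is installed in compiled form; this text tells all that it offers.
- The arm moves only by the tool apply_moves, never from a script. Its argument "targets" is one flat list of numbers, 7 for each row, row after row: the shift along the world's x, y, z in units of 30 mm (1.0 is 30 mm), then the turn, a rotation vector about the world's x, y, z in units of 6 degrees (1.0 is 6 degrees), then the opening, from 0 (shut) to 1 (fully open). A call has 1 to 5 rows; each row is the pose to reach, as a shift and turn from the pose commanded when the call began; what a row does not reach only later rows make up. A row lasts 1/10 s, in which the tool goes at most 50 mm and 8.59 degrees, less where a joint would pass 70% of its speed; a pose out of reach is approached as far as the arm can. A call with a gripper value outside its range is refused whole. The fingers move at their own pace and stop on an object; "newtons" is the grip in N (left out, the last holds). Time passes only in rows, so rows that repeat a pose let the fingers close. It gives the time, the measured TCP pose, the force and the opening at its end, in the units of the state.
- bot.get_obs(): the state, without advancing time (a new reading comes with each control period).
- camera(name): name is "scene" or "side" or "wrist"; returns a dict with "img" (400x640x3 uint8, red, green, blue), "intrinsics" (3x3 intrinsics, pixels), "origin" and "rotation" of the camera in the world. Camera axes: x right, y up, looking along -z (the intrinsics and any distortion apply to the point x, -y, -z); pixel columns grow to the right and rows downward; lengths in m; the calibration is good to about 2 mm. The wrist camera is an equidistant fisheye: a pixel r from the principal point sees the ray r / f radians off the axis. A picture is of the moment at which its call begins. There is no depth.
- bot.job_done(): hands the job in, once; it reports no verdict.
Trained networks look in the newest picture that a camera, given by its name, has taken for a name from the list of things; names that differ only in an ending like _2 or _b are one class to them, and where a whole thing is asked for, a point or a joint stands for the part that bears it (a point fixed in the world has none). Each returns a list of dicts, best first, with "conf" (0 to 1); they miss things now and then, are a little off and sometimes report something else, mostly with a low value. They report only what shows in the picture. A call takes as long as a camera call. They do not tell look-alikes from the thing itself.
- recognise(query, camera): "box" ([left, top, right, bottom] in pixels, round what is visible of it).
The state is a dict: "time": time; "q": joint angles; "qd": joint speeds; "joint_efforts": joint torques, N m; "ee_pos": TCP position; "tcp_rot": TCP orientation; "wrist_force": force on the tool from outside, world axes, zero at the start; "torque": the same for the moment, N m; "opening": finger opening in m.
Only numpy, scipy, OpenCV 4.12 (cv2) and the standard library are available. Lean on these libraries where they do the work, as an engineer would, in place of code of your own. Each camera call takes 0.05 s, during which the arm holds its last target.

TASK

The drying rack is set one hole too short for the blue cassette. Take the impression tray off the rack and set it down upright on the free counter, press in the sprung button on the front rail and push the sliding end outwards until the button snaps up through the next hole, then lay the cassette lid up, flat and square on the rails, midway between the end stops. Drop nothing, and leave the bowl, the beaker and the spatula where they are.

Things in the scene. Friction and masses are not known exactly. Their poses are not given: they have to be found in the camera images.
- rack: Adjustable drying rack screwed to the counter: two 18 mm square rails with centre lines 32 mm apart, tops 55 mm above the counter, and a fixed end stop at its -y end. Origin on the counter, midway between the rails, 96 mm from the fixed stop; y runs along the rails outwards to the sliding end, z up, the button's (front) rail is at x = -16, the other at x = +16. Its foot plate ends at y = -132.
- rack_seat (a point): Where the cassette belongs: the point between the rails at the height of their tops, 55 mm above the counter, midway between the two end stops once the end is one hole further out. Axes as the rack's. The end stops are wire hoops 40 mm wide overall that rise 37 mm above the rail tops; the fixed one's inner face is at y = -96 mm.
- rack_end (a joint): How far the sliding end (a pair of 24 mm square sleeves over the rails, 135 mm long, tops 58 mm above the counter, the other stop hoop at their inner mouth) stands out from its start hole, m: 0 at the start hole, +0.040 at the next hole outwards (192 mm between stops, not 152); -0.040 inwards. Slides with 2 to 4 N of friction; pushed slowly it locks at each hole, with 1 mm of play.
- rack_lip (a point): On the front sleeve, moves with it: middle of the face that looks to the rack's -y of the raised thumb lip 11 mm beyond the hole in use at the start; the point is 6 mm above the sleeve's top, the lip 24 mm wide, 4 mm thick, 7 mm high. Pushing here towards +y drives the end out. Every hole has such a lip, holes are 40 mm apart: from the lip towards -y the sleeve's top is free for 36 mm.
- rack_stop (a point): On the sliding end, moves with it: inner face of the moving stop hoop, midway between the rails, 15 mm above the rail tops. At y = 56 mm in the rack's frame at the start, 96 mm when one hole further out.
- rack_button (a joint): How far the sprung button is pressed down, m: 0 fully up, 5.5 mm standing proud of the sleeve; 0.0055 flush with the sleeve's top (about 6 N); 0.0075 or more when caught under the sleeve's wall between holes. Pressed flush and the end pushed on (about 10 N), the hole's rim forces it under; it then stays under by itself until the next hole comes.
- rack_button_top (a point): Top of the button, a round-headed brass pin 10 mm in diameter on the middle of the front rail, in the 12 mm hole of the sleeve. The button belongs to the fixed rail (rack frame x = -16, y = 131 mm) and only moves up and down; up, its top is 63.5 mm above the counter. The sleeve with its holes slides past it.
- cassette: Sterilisation cassette of blue anodised aluminium, 180 long (x), 52 wide (y), 32 high (z), about 0.2 to 0.42 kg, perforated lid shut and latched; lies lid up on the counter. Origin: centre of its underside. Latches and hinges stand 2 mm proud of the long sides 58 mm either side of the middle; the middle is plain. Either end may face either way.
- bowl: Bystander: beige rubber mixing bowl, 116 mm across the rim, 62 high, loose. Origin: centre of its underside.
- beaker: Bystander: white plastic measuring beaker for water, 50 mm across, 85 high, loose, just beyond the rack. Origin: centre of its underside.
- spatula: Bystander: heavy stainless mixing spatula lying flat, loose: 26 mm wide blade with a rounded end reaching 106 mm along +x from the origin, handle 113 mm along -x, 11 mm high.
- tray: Chrome partial impression tray left lying on the rack's rails, loose, 45 g: curved trough about 45 (x) by 85 (y) mm, 16 high, and a flat handle along +x, 12 mm wide (y), 4 thick, its middle 12 mm above the tray's underside, free from x = 23 to 65 mm. Origin: middle of the trough's underside. It starts with the handle out over the front rail.
- sorter: Bystander: clear acrylic tray sorter fixed to the counter, 100 (x) by 150 (y) mm, 113 high, upright leaves, a chrome tray standing in it. Origin: centre of its underside.
Not all that is in view belongs to the job. Of the things like the cassette, leave any that is red or yellow; of the rest the larger one is meant.

How it is judged (in metres and radians):
On the way:
1. the sliding end is drawn out by one hole and the button has snapped up through it (value of joint rack_end between 0.0375 and 0.0425 m and value of joint rack_button below 0.0015 m), for 0.3 s.
At the end, for the whole second after the job is handed in: The end is one hole further out (40 mm, within 2.5), button up (within 1.5 mm); the cassette rests on both rails, lid up, flat (0.05 rad), along the rails (0.12 rad), within 12 mm of the middle across and 8 mm along, between the stops; the tray lies upright (0.15 rad) on the counter, at rest (all of step 1 and x of cassette in the frame of rack_seat between -0.012 and 0.012 m and y of cassette in the frame of rack_seat between -0.008 and 0.008 m and z of cassette in the frame of rack_seat between -0.003 and 0.003 m and angle between cassette's own z axis and vertical below 0.05 rad and angle between the x axis of cassette and the y axis of rack, either way round below 0.12 rad and linear speed of each of cassette, tray below 0.01 m/s and angular speed of cassette below 0.1 rad/s and height (world z) of tray below 0.008 m and angle between tray's own z axis and vertical below 0.15 rad); the robot touches nothing.
It fails at once if the bowl is moved by more than 15 mm (distance of bowl from where it was at the start of the episode above 0.015 m).
It fails at once if the spatula is moved by more than 15 mm (distance of spatula from where it was at the start of the episode above 0.015 m).
It fails at once if the cassette is dropped: it moves faster than 0.45 m/s with no finger on it (linear speed of cassette above 0.45 m/s and contact force between the fingers and cassette below 0.05 N).
It fails at once if the beaker is moved by more than 15 mm (distance of beaker from where it was at the start of the episode above 0.015 m).
It fails at once if the impression tray is dropped: it moves faster than 0.45 m/s with no finger on it (linear speed of tray above 0.45 m/s and contact force between the fingers and tray below 0.05 N).
It also fails if it takes over 72 s, if anything falls off the work surface, if the arm or the gripper's body presses on something with over 40 N, if the wrist force passes 120 N, or if a joint passes its speed limit or range.

## Working session

There is one attempt and no reset: what is moved stays moved. The work goes in short steps, Python scripts to look and compute and a tool call to move; the robot and the scene stay as the last step left them, time stands still between calls to the robot, and variables do not carry over. Pictures are saved under pics/ and viewed, and the job is handed in when it is done.

Besides the shell and the picture viewer there is one more tool, called after ">>>" as a command line: name --argument value ..., lists and objects as JSON in quotes. apply_moves: Moves the arm, as the interface text tells. Its arguments: {"type":"object","properties":{"targets":{"type":"array"},"newtons":{"type":"number"}},"required":["targets"]}

```bash
mkdir -p pics; ls
cat > h.py <<'E'
import numpy as np, cv2
from workcell import bot, camera, recognise
def pix2ray(c,u,v,wrist=False):
    K=np.array(c["intrinsics"]);R=np.array(c["rotation"]);o=np.array(c["origin"])
    x=(u-K[0,2])/K[0,0];y=(v-K[1,2])/K[1,1]
    if wrist:
        r=np.hypot(x,y); s=np.sin(r)/r if r>1e-9 else 1
        d=np.array([x*s,-y*s,-np.cos(r)])
    else: d=np.array([x,-y,-1.])
    return o,R@(d/np.linalg.norm(d))
def onz(c,u,v,z,wrist=False):
    o,d=pix2ray(c,u,v,wrist); return o+d*(z-o[2])/d[2]
def proj(c,p,wrist=False):
    K=np.array(c["intrinsics"]);R=np.array(c["rotation"]);o=np.array(c["origin"])
    q=R.T@(np.array(p)-o); x,y,z=q[0],-q[1],-q[2]
    if wrist:
        r=np.arctan2(np.hypot(x,y),z);h=np.hypot(x,y);x,y=x/h*r,y/h*r
    else: x,y=x/z,y/z
    return np.array([K[0,0]*x+K[0,2],K[1,1]*y+K[1,2]])
def save(c,n): cv2.imwrite("pics/"+n+".png",c["img"][:,:,::-1])
E
python3 - <<'E'
from h import *
np.set_printoptions(precision=4,suppress=True)
for n in ["scene","side","wrist"]:
    c=camera(n); save(c,n+"0"); print(n,c["intrinsics"],c["origin"],c["rotation"])
    for q in ["rack","cassette","bowl","beaker","spatula","tray","sorter","rack_button","rack_lip","rack_stop"]:
        print(q,[(round(d["conf"],2),[int(b) for b in d["box"]]) for d in recognise(q,n)][:4])
print(bot.get_obs())
E
```

```text
pics
scene [[460.8647   0.     312.6578]
 [  0.     460.8647 205.8021]
 [  0.       0.       1.    ]] [ 1.2648 -0.1915  1.1649] [33.4224  0.8792 84.6653]
rack [(0.8, [323, 194, 435, 225])]
cassette [(0.77, [185, 181, 226, 194]), (0.72, [211, 215, 269, 255]), (0.7, [223, 275, 263, 317])]
bowl [(0.67, [249, 156, 290, 193])]
beaker [(0.91, [347, 256, 368, 281])]
spatula [(0.74, [326, 163, 392, 170])]
tray [(0.6, [348, 185, 377, 215])]
sorter [(0.91, [403, 114, 467, 165])]
rack_button [(0.48, [386, 193, 436, 222])]
rack_lip [(0.59, [383, 196, 436, 223])]
rack_stop [(0.7, [384, 192, 436, 223])]
side [[426.5822   0.     319.317 ]
 [  0.     426.5822 194.5609]
 [  0.       0.       1.    ]] [-0.0524 -0.9452  0.7041] [ 57.0872  -0.0766 -37.0088]
rack [(0.95, [252, 142, 316, 214])]
cassette [(0.94, [330, 276, 378, 320]), (0.72, [369, 212, 391, 267]), (0.72, [216, 187, 252, 223]), (0.65, [400, 205, 450, 218])]
bowl [(0.83, [278, 221, 324, 259]), (0.32, [252, 142, 318, 214]), (0.22, [268, 161, 297, 180])]
beaker [(0.98, [339, 148, 357, 179])]
spatula [(0.75, [219, 187, 253, 227])]
tray [(0.52, 
[... 277 characters left out ...]
  ]] [0.1362 0.5373 0.3738] [-15.361   -0.0397  68.674 ]
rack []
cassette [(0.57, [14, 362, 31, 376])]
bowl [(0.73, [27, 358, 51, 383])]
beaker []
spatula []
tray []
sorter [(0.91, [141, 287, 250, 385])]
rack_button []
rack_lip []
rack_stop []
{'time': 1.65, 'q': array([68.7546,  4.978 , 10.0771, 95.0993,  0.    , 90.0001]), 'qd': array([-0.0315, -0.0294,  0.0238, -0.0443, -0.0765,  0.0092]), 'joint_efforts': array([  0.002 , -52.0098,  46.4856,   0.0018,   0.0001,  -0.    ]), 'ee_pos': array([0.1993, 0.5126, 0.2313]), 'tcp_rot': array([-179.9998,   -0.    ,  158.7545]), 'wrist_force': array([0.7113, 0.2028, 0.185 ]), 'torque': array([0.021 , 0.0029, 0.0305]), 'opening': 0.08534082719373405}
```

Run:
```python
import re
s=open('h.py').read()
s=s.replace('R=np.array(c["rotation"])','R=Rot(c)').replace('def pix2ray','''from scipy.spatial.transform import Rotation as RR
def Rot(c): return RR.from_euler("xyz",c["rotation"],degrees=True).as_matrix()
def pix2ray''',1)
open('h.py','w').write(s)
import cv2
a=cv2.imread('pics/scene0.png');cv2.imwrite('pics/s0crop.png',cv2.resize(a[100:330,170:480],None,fx=2.5,fy=2.5,interpolation=cv2.INTER_CUBIC))
a=cv2.imread('pics/side0.png');cv2.imwrite('pics/d0crop.png',cv2.resize(a[125:330,150:460],None,fx=2.5,fy=2.5,interpolation=cv2.INTER_CUBIC))
```

```text
(no output)
```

View pics/s0crop.png

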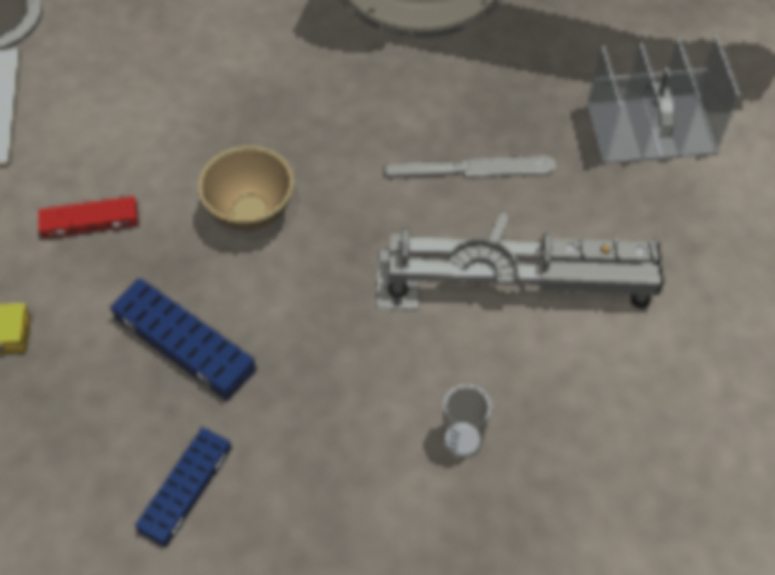

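View pics/d0crop.png

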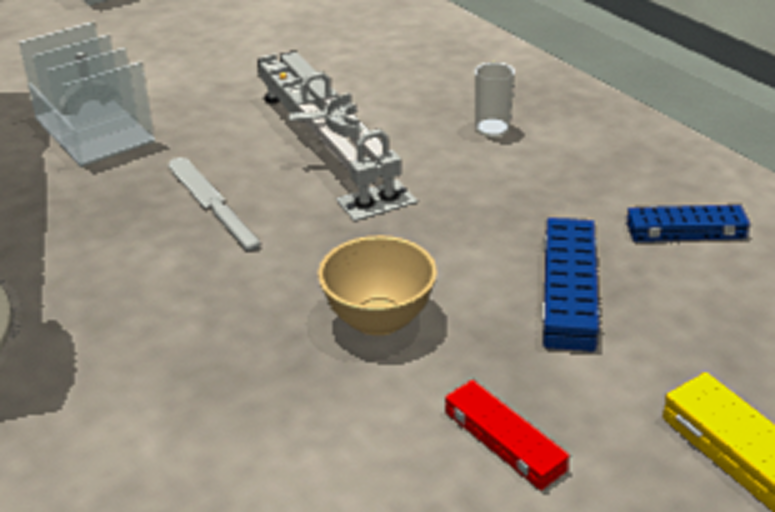

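View pics/scene0.png

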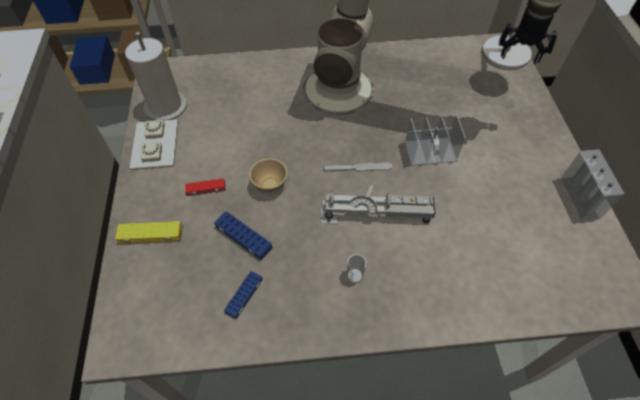

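Run:
```python
import cv2
a=cv2.imread('pics/scene0.png');cv2.imwrite('pics/s0rack.png',cv2.resize(a[180:230,315:440],None,fx=6.4,fy=6.4,interpolation=cv2.INTER_CUBIC))
cv2.imwrite('pics/s0cas.png',cv2.resize(a[205:265,205:280],None,fx=8,fy=8,interpolation=cv2.INTER_CUBIC))
a=cv2.imread('pics/side0.png');cv2.imwrite('pics/d0rack.png',cv2.resize(a[138:218,245:320],None,fx=7,fy=7,interpolation=cv2.INTER_CUBIC))
cv2.imwrite('pics/d0cas.png',cv2.resize(a[205:275,350:400],None,fx=8,fy=8,interpolation=cv2.INTER_CUBIC))
```

```text
(no output)
```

View pics/s0rack.png

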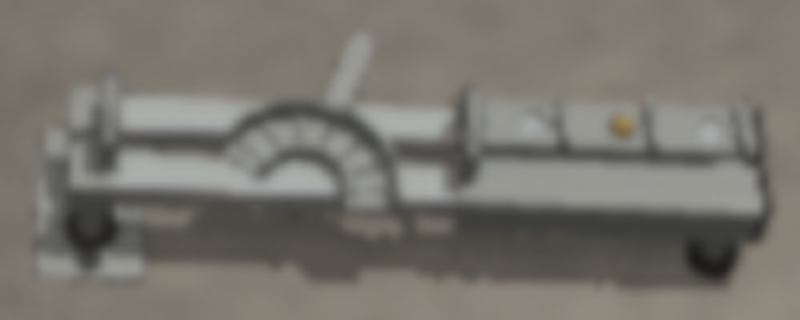

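View pics/s0cas.png

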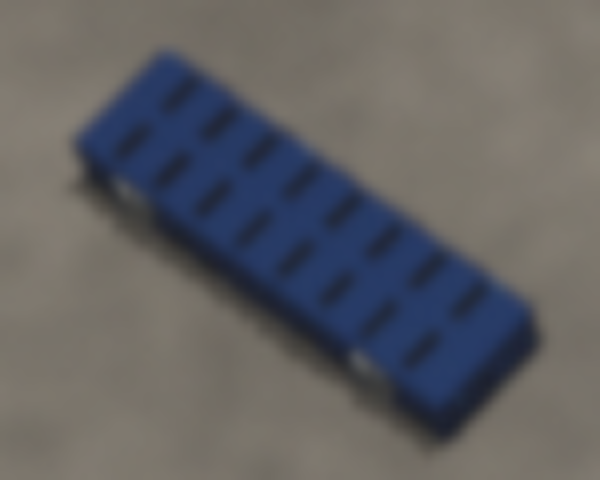

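View pics/d0rack.png

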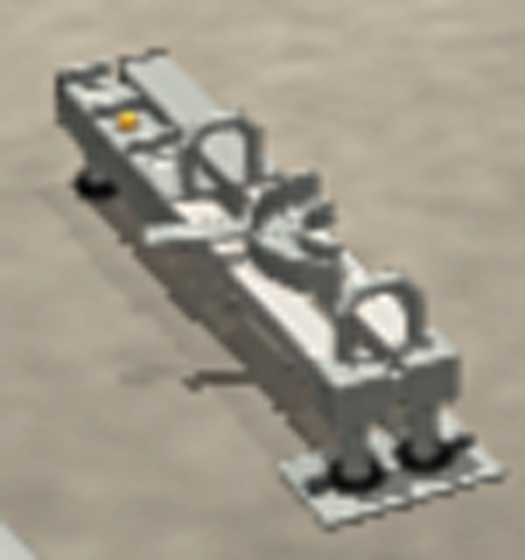

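View pics/d0cas.png

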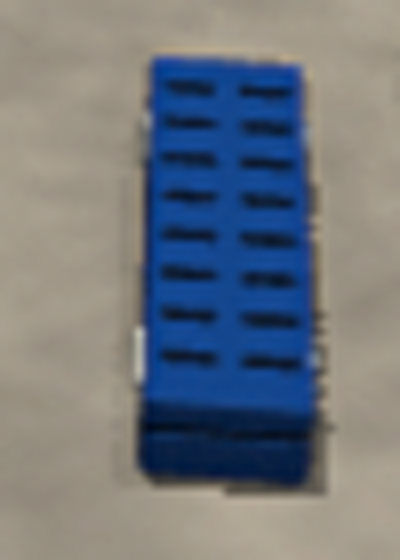

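```bash
cat > m1.py <<'E'
from h import *
from scipy.optimize import least_squares
np.set_printoptions(precision=4,suppress=True)
S=dict(intrinsics=[[460.8647,0,312.6578],[0,460.8647,205.8021],[0,0,1]],origin=[1.2648,-.1915,1.1649],rotation=[33.4224,.8792,84.6653])
D=dict(intrinsics=[[426.5822,0,319.317],[0,426.5822,194.5609],[0,0,1]],origin=[-.0524,-.9452,.7041],rotation=[57.0872,-.0766,-37.0088])
def s(x,y): return ((x+.5)/6.4-.5+315,(y+.5)/6.4-.5+180)
def d(x,y): return ((x+.5)/7-.5+245,(y+.5)/7-.5+138)
def sc(x,y): return ((x+.5)/8-.5+205,(y+.5)/8-.5+205)
def dc(x,y): return ((x+.5)/8-.5+350,(y+.5)/8-.5+205)
if __name__=="__main__":
    print("button S",onz(S,*s(622,126),.0625)," D",onz(D,*d(128,121),.0625))
    for n,p in dict(fl=(120,97),fr=(455,105),bl=(68,192),br=(455,198)).items(): print(n,onz(S,*s(*p),.055))
    for n,p in dict(sl_br=(768,208),sl_bl=(480,204),sl_fr=(755,103),sl_fl=(480,98)).items(): print(n,onz(S,*s(*p),.058))
    for n,p in dict(frontlow=(330,375),frontup=(180,208)).items(): print('D rail',n,onz(D,*d(*p),.055))
    print('foot',onz(S,*s(38,272),.005),onz(D,*d(330,527),.0),onz(D,*d(505,475),.0))
    print('handle tip',onz(S,*s(360,36),.067),onz(D,*d(146,237),.067),'root',onz(S,*s(338,105),.067),onz(D,*d(245,228),.067))
    print("cas")
    for p in [(165,48),(75,145),(437,415),(540,308)]: print(onz(S,*sc(*p),.032))
    for p in [(152,58),(300,64),(312,412),(142,402)]: print('D',onz(D,*dc(*p),.032))
E
python3 m1.py
```

```text
button S [0.5457 0.1455 0.0625]  D [0.5412 0.144  0.0625]
fl [ 0.5014 -0.0765  0.055 ]
fr [0.5216 0.0748 0.055 ]
bl [ 0.5505 -0.1058  0.055 ]
br [0.5714 0.0658 0.055 ]
sl_br [0.5927 0.2018 0.058 ]
sl_bl [0.5776 0.0755 0.058 ]
sl_fr [0.5366 0.2094 0.058 ]
sl_fl [0.521  0.0861 0.058 ]
D rail frontlow [ 0.5001 -0.0837  0.055 ]
D rail frontup [0.524  0.0711 0.055 ]
foot [ 0.5605 -0.1204  0.005 ] [ 0.4825 -0.1065  0.    ] [ 0.5619 -0.1192  0.    ]
handle tip [0.4872 0.0356 0.067 ] [0.4884 0.0393 0.067 ] root [0.5242 0.0196 0.067 ] [0.5265 0.0204 0.067 ]
cas
[ 0.5089 -0.3963  0.032 ]
[ 0.5475 -0.4283  0.032 ]
[ 0.6698 -0.3012  0.032 ]
[ 0.6315 -0.264   0.032 ]
D [ 0.6287 -0.2664  0.032 ]
D [ 0.6666 -0.2993  0.032 ]
D [ 0.5431 -0.4295  0.032 ]
D [ 0.5059 -0.3959  0.032 ]
```

Run:
```python
from m1 import *
for n,p in dict(bowl=(269,175),bowlL=(249,172),bowlR=(290,172),spatL=(325,168),spatR=(392,166),sortR=(466,140),sortBR=(458,162),beaker=(356,276),cas2=(243,295),f1=(480,215),f2=(500,180),edgeL=(595,300)).items(): print(n,onz(S,*p,0.0)[:2])
```

```text
bowl [ 0.3667 -0.2648]
bowlL [ 0.348  -0.3279]
bowlR [ 0.3617 -0.1976]
spatL [ 0.3574 -0.085 ]
spatR [0.3718 0.1291]
sortR [0.2894 0.3932]
sortBR [0.3779 0.3422]
beaker [ 0.74   -0.0408]
cas2 [ 0.7648 -0.3511]
f1 [0.5814 0.3536]
f2 [0.4618 0.4528]
edgeL [0.8715 0.5767]
```

>>> apply_moves --targets '[5, -8, 0.5, 0, 0, 0, 0.5, 5, -8, 0.5, 0, 0, 0, 0.5, 5, -8, 0.5, 0, 0, 0, 0.5, 5, -8, 0.5, 0, 0, 0, 0.5, 5, -8, 0.5, 0, 0, 0, 0.5]'

```text
time: 2.15
ee_pos: [0.3322, 0.2992, 0.2448]
tcp_rot: [180.0, 0.0, 158.8]
wrist_force: [1.0, 0.5, 0.4]
opening: 0.0423
```

>>> apply_moves --targets '[5.2, -8.6, -1.5, 0, 0, 0, 0.5, 5.2, -8.6, -1.5, 0, 0, 0, 0.5, 5.2, -8.6, -1.5, 0, 0, 0, 0.5, 5.2, -8.6, -1.5, 0, 0, 0, 0.5, 5.2, -8.6, -1.5, 0, 0, 0, 0.5]'

```text
time: 2.65
ee_pos: [0.4602, 0.0873, 0.2076]
tcp_rot: [180.0, 0.0, 158.8]
wrist_force: [1.0, 0.9, 0.7]
opening: 0.043
```

>>> apply_moves --targets '[0.8, -1.4, -0.3, 0, 0, 0, 0.5, 0.8, -1.4, -0.3, 0, 0, 0, 0.5, 0.8, -1.4, -0.3, 0, 0, 0, 0.5]'

```text
time: 2.95
ee_pos: [0.4836, 0.0464, 0.1982]
tcp_rot: [-180.0, -0.1, 158.6]
wrist_force: [0.3, 0.9, 0.5]
opening: 0.0427
```

Run:
```python
from h import *
c=camera("wrist"); save(c,"w1"); print(c["origin"],c["rotation"],bot.get_obs()["ee_pos"],bot.get_obs()["tcp_rot"])
import pickle; pickle.dump(c,open("w1.pkl","wb"))
```

```text
[0.42063892 0.07124804 0.340798  ] [-1.53019237e+01 -2.41559769e-02  6.85184892e+01] [0.48336469 0.04735332 0.19867033] [ 1.79994630e+02 -2.41914923e-02  1.58703316e+02]
```

View pics/w1.png

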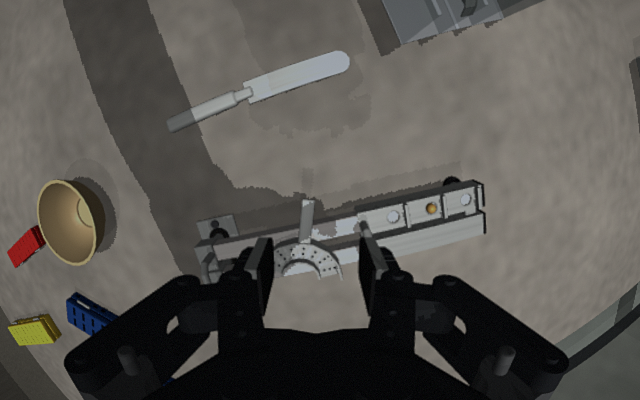

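Run:
```python
import pickle,cv2
c=pickle.load(open("w1.pkl","rb"));a=c["img"][:,:,::-1]
cv2.imwrite('pics/w1a.png',cv2.resize(a[165:295,190:350],None,fx=5,fy=5,interpolation=cv2.INTER_CUBIC)[:600])
cv2.imwrite('pics/w1b.png',cv2.resize(a[165:265,340:500],None,fx=5,fy=5,interpolation=cv2.INTER_CUBIC))
```

```text
(no output)
```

View pics/w1a.png

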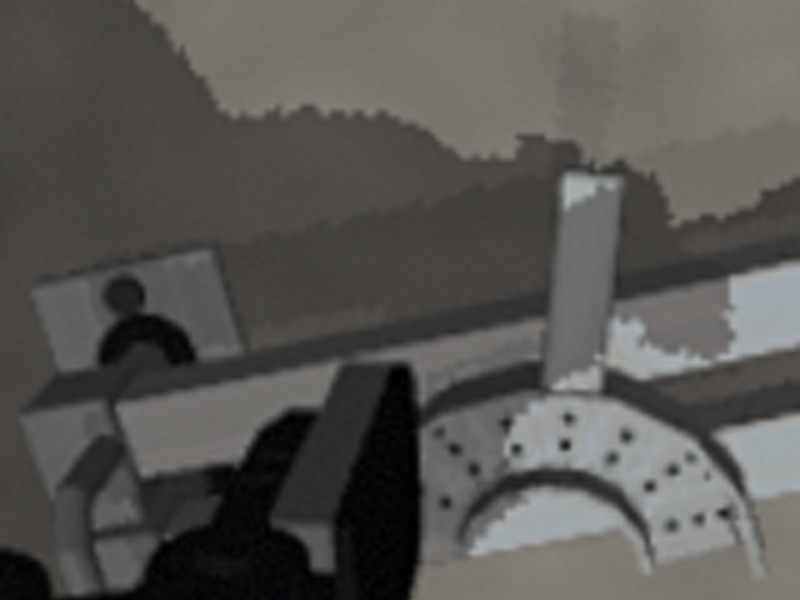

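View pics/w1b.png

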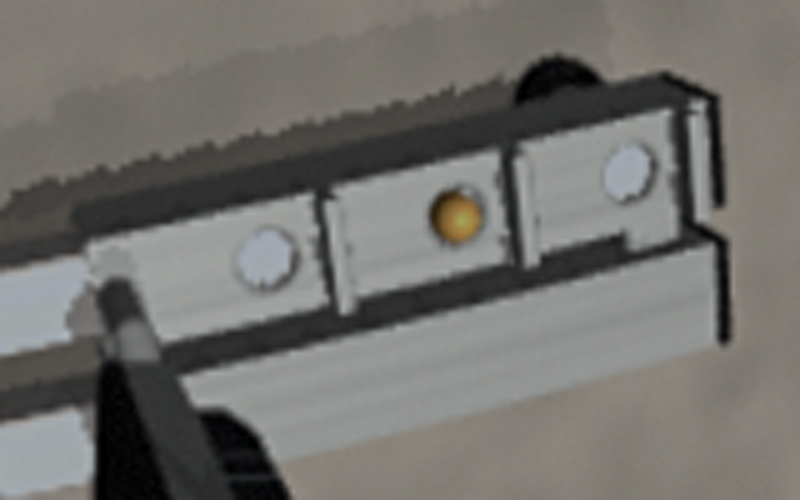

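Run:
```python
import pickle
from h import *
np.set_printoptions(precision=4,suppress=True)
c=pickle.load(open("w1.pkl","rb"))
a=lambda x,y,z:onz(c,(x+.5)/5-.5+190,(y+.5)/5-.5+165,z,True)
b=lambda x,y,z:onz(c,(x+.5)/5-.5+340,(y+.5)/5-.5+165,z,True)
tl,tr,rl,rr=a(563,172,.069),a(623,177,.069),a(545,388,.069),a(605,390,.069)
print(tl,tr,rl,rr); t=(tl+tr)/2;r=(rl+rr)/2;v=t-r;print('tip',t,'root',r,np.linalg.norm(v),np.degrees(np.arctan2(v[1],v[0])))
h1,bt,h2=b(266,260,.058),b(457,217,.063),b(630,172,.058)
print('holes',h1,bt,h2,np.linalg.norm(h2-h1),np.degrees(np.arctan2((h2-h1)[1],(h2-h1)[0])))
p=b(172,378,.058);q=b(722,240,.058)
e1=b(85,240,.058);e2=b(680,108,.058)
for A,B in((e1,e2),(p,q)): print(A,B,np.degrees(np.arctan2((B-A)[1],(B-A)[0])),np.linalg.norm(B-A))
A,B=a(440,445,.055),a(800,360,.055)
A,B=a(120,400,.055),a(545,320,.055);print('rail front edge',A,B,np.degrees(np.arctan2((B-A)[1],(B-A)[0])))
```

```text
[0.4845 0.0329 0.069 ] [0.4894 0.0427 0.069 ] [0.5227 0.0135 0.069 ] [0.5272 0.024  0.069 ]
tip [0.487  0.0378 0.069 ] root [0.525  0.0188 0.069 ] 0.042492728131030576 153.44980786408792
holes [0.5362 0.1071 0.058 ] [0.5405 0.1458 0.063 ] [0.5481 0.1865 0.058 ] 0.08027854081354616 81.44726292067175
[0.5188 0.0749 0.058 ] [0.5392 0.2012 0.058 ] 80.83305353134881 0.1278851881988118
[0.5528 0.0818 0.058 ] [0.5714 0.2047 0.058 ] 81.40378675092084 0.12429864793295789
rail front edge [ 0.4993 -0.0743  0.055 ] [0.5145 0.0162 0.055 ] 80.48953056553997
```

>>> apply_moves --targets '[0.5, -0.5, -2.0, 0, 0, -0.85, 0.4, 0.5, -0.5, -3.5, 0, 0, -0.85, 0.4, 0.5, -0.5, -4.6, 0, 0, -0.85, 0.4, 0.5, -0.5, -4.7, 0, 0, -0.85, 0.4, 0.5, -0.5, -4.7, 0, 0, -0.85, 0.4]'

```text
time: 3.5
ee_pos: [0.4982, 0.0335, 0.0585]
tcp_rot: [-180.0, -0.0, 153.8]
wrist_force: [0.5, 1.0, 0.1]
opening: 0.0342
```

Run:
```python
from h import *
c=camera("wrist"); cv2.imwrite("pics/w2.png",cv2.resize(c["img"][120:380,190:450,::-1],None,fx=2.3,fy=2.3)); o=bot.get_obs();print(o["ee_pos"],o["tcp_rot"])
c=camera("side"); cv2.imwrite("pics/d2.png",cv2.resize(c["img"][100:230,220:340,::-1],None,fx=4,fy=4,interpolation=2))
```

```text
[0.49922425 0.03336181 0.05992183] [1.79932602e+02 1.08589523e-01 1.53746914e+02]
```

View pics/w2.png

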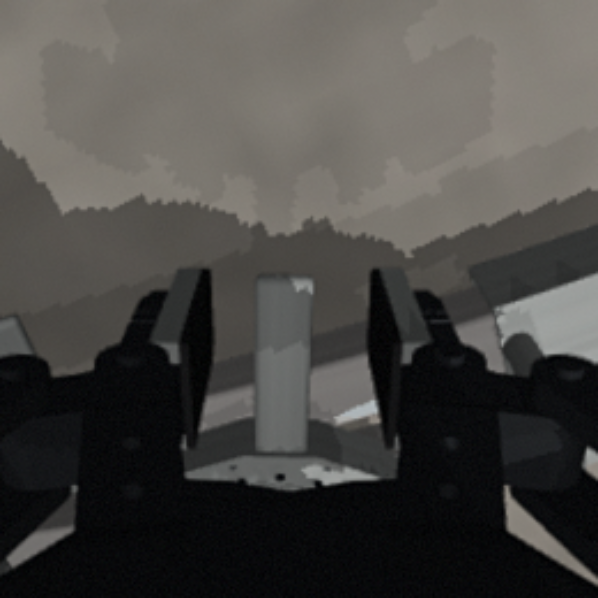

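View pics/d2.png

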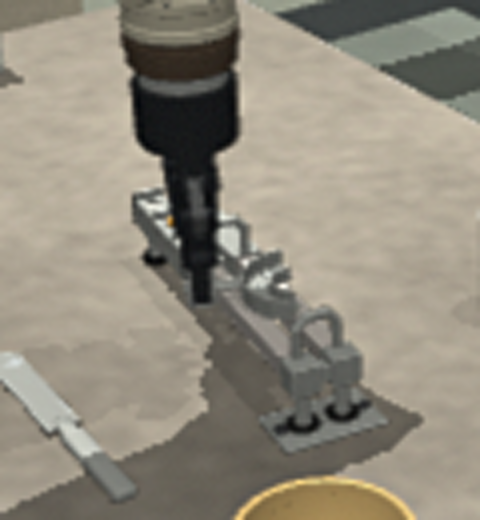

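>>> apply_moves --targets '[0, 0, -0.07, 0, 0, 0, 0.4, 0, 0, -0.07, 0, 0, 0, 0.05, 0, 0, -0.07, 0, 0, 0, 0.05, 0, 0, -0.07, 0, 0, 0, 0.05, 0, 0, -0.07, 0, 0, 0, 0.05]' --newtons 40

```text
time: 4.1
ee_pos: [0.4989, 0.0325, 0.0561]
tcp_rot: [179.9, 0.0, 153.7]
wrist_force: [0.5, 1.3, 4.1]
opening: 0.0105
```

>>> apply_moves --targets '[0, 0, 0.3, 0, 0, 0, 0, 0, 0, 1, 0, 0, 0, 0, 0, 0, 2, 0, 0, 0, 0, 0, 0, 3, 0, 0, 0, 0, 0, 0, 3, 0, 0, 0, 0]'

```text
time: 4.6
ee_pos: [0.5, 0.0323, 0.1499]
tcp_rot: [179.9, 0.3, 153.6]
wrist_force: [0.3, 0.6, -0.3]
opening: 0.0107
```

Run:
```python
from h import *
c=camera("wrist"); cv2.imwrite("pics/w3.png",cv2.resize(c["img"][120:380,190:450,::-1],None,fx=2.3,fy=2.3)); o=bot.get_obs();print(o["ee_pos"],o["tcp_rot"],o["wrist_force"],o["opening"])
c=camera("side"); cv2.imwrite("pics/d3.png",cv2.resize(c["img"][80:230,220:340,::-1],None,fx=4,fy=4,interpolation=2))
```

```text
[0.49940209 0.03224048 0.14759786] [1.79922518e+02 1.57466527e-01 1.53643491e+02] [ 0.22910922 -0.36155768 -1.73796642] 0.010472383995990596
```

View pics/w3.png

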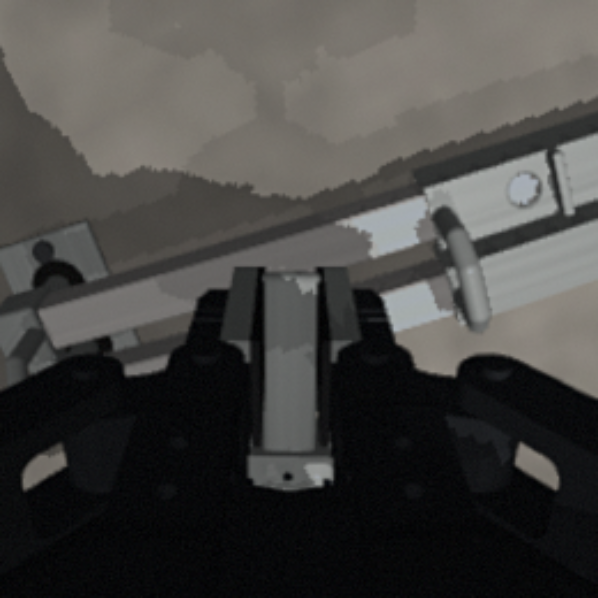

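View pics/d3.png

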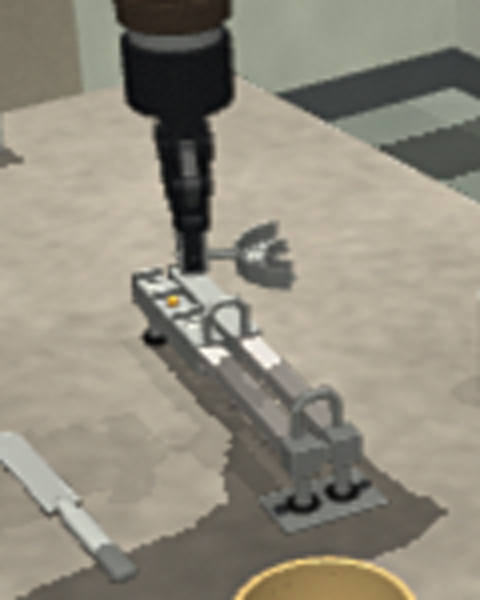

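>>> apply_moves --targets '[0, 0.7, 0, 0, 0, 0, 0, 0, 2, 0, 0, 0, 0, 0, 0, 3.5, 0, 0, 0, 0, 0, 0, 5, -0.3, 0, 0, 0, 0, 0, 6.5, -0.6, 0, 0, 0, 0]'

```text
time: 5.2
ee_pos: [0.4978, 0.2287, 0.126]
tcp_rot: [-179.9, -0.0, 153.6]
wrist_force: [0.5, -0.9, 0.1]
opening: 0.0101
```

>>> apply_moves --targets '[0, 1.5, -0.3, 0, 0, 0, 0, 0, 3, -0.6, 0, 0, 0, 0, 0, 4.5, -1, 0, 0, 0, 0, 0, 5.5, -1.8, 0, 0, 0, 0, 0, 6, -2.5, 0, 0, 0, 0]'

```text
time: 5.7
ee_pos: [0.4973, 0.4093, 0.0495]
tcp_rot: [-179.9, -0.1, 153.8]
wrist_force: [0.1, -0.4, -1.5]
opening: 0.0105
```

>>> apply_moves --targets '[0, 0, -0.6, 0, 0, 0, 0, 0, 0, -1.1, 0, 0, 0, 0, 0, 0, -1.3, 0, 0, 0, 0, 0, 0, -1.35, 0, 0, 0, 0, 0, 0, -1.35, 0, 0, 0, 0]'

```text
time: 6.2
ee_pos: [0.4989, 0.407, 0.0125]
tcp_rot: [180.0, 0.0, 153.6]
wrist_force: [0.2, 0.2, -0.4]
opening: 0.01
```

Run:
```python
from h import *
o=bot.get_obs();print(o["ee_pos"],o["tcp_rot"],o["wrist_force"],o["opening"])
c=camera("side"); cv2.imwrite("pics/d4.png",cv2.resize(c["img"][50:200,220:340,::-1],None,fx=4,fy=4,interpolation=2))
```

```text
[0.49888577 0.40701123 0.01253075] [1.79973366e+02 1.55672531e-02 1.53617378e+02] [ 0.1528803   0.21624206 -0.42672051] 0.010041875787702846
```

View pics/d4.png

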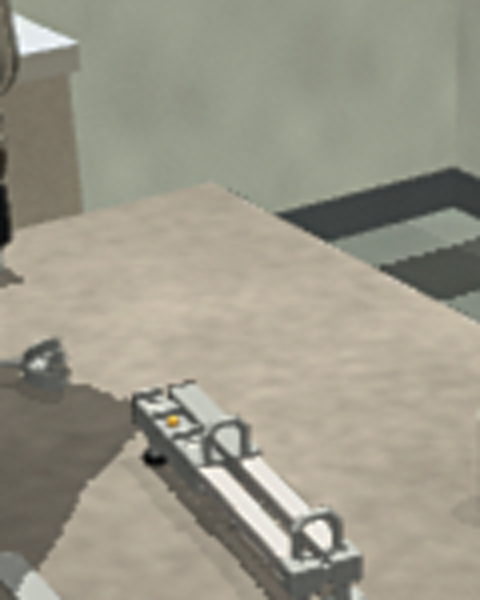

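>>> apply_moves --targets '[0, 0, -0.1, 0, 0, 0, 0, 0, 0, -0.2, 0, 0, 0, 0, 0, 0, -0.28, 0, 0, 0, 0, 0, 0, -0.32, 0, 0, 0, 0, 0, 0, -0.34, 0, 0, 0, 0]'

```text
time: 6.75
ee_pos: [0.4985, 0.4073, 0.0017]
tcp_rot: [-180.0, -0.0, 153.7]
wrist_force: [-1.2, -0.2, 2.0]
opening: 0.0106
```

>>> apply_moves --targets '[0, 0, 0, 0, 0, 0, 0.2, 0, 0, 0, 0, 0, 0, 0.35, 0, 0, 0, 0, 0, 0, 0.35, 0, 0, 0.2, 0, 0, 0, 0.35, 0, 0, 1, 0, 0, 0, 0.35]'

```text
time: 7.25
ee_pos: [0.4973, 0.4063, 0.0298]
tcp_rot: [-179.8, -0.1, 153.7]
wrist_force: [-0.0, 0.4, -0.6]
opening: 0.0302
```

>>> apply_moves --targets '[0, 0, 1.5, 0, 0, 0, 0.2, 0, 0, 3, 0, 0, 0, 0, 0, 0, 4, 0, 0, 0, 0]'

```text
time: 7.55
ee_pos: [0.499, 0.4077, 0.1561]
tcp_rot: [179.8, 0.1, 153.7]
wrist_force: [0.2, -0.6, 0.4]
opening: 0.0
```

Run:
```python
from h import *
o=bot.get_obs();print(o["ee_pos"],o["tcp_rot"],o["wrist_force"],o["opening"])
c=camera("wrist"); save(c,"w5")
```

```text
[0.49899583 0.4076728  0.1560797 ] [1.79804839e+02 9.05935844e-02 1.53653729e+02] [ 0.16994444 -0.5749309   0.37245458] 3.322908647273572e-05
```

View pics/w5.png

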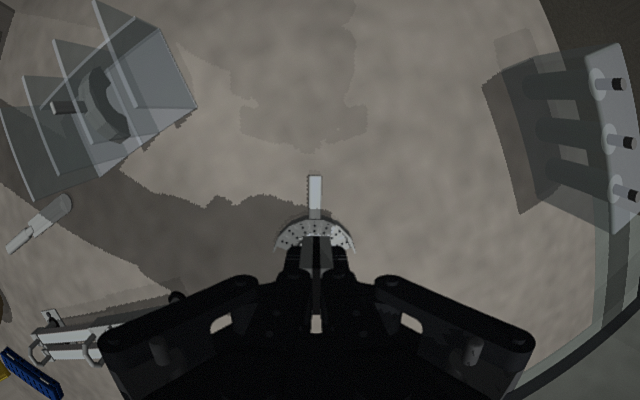

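>>> apply_moves --targets '[0.3, -1, 0, 0, 0, -1.4, 0, 0.5, -2.5, 0, 0, 0, -2.8, 0, 0.8, -4, 0, 0, 0, -4.2, 0, 1.1, -5.5, 0, 0, 0, -5.6, 0, 1.4, -7, 0, 0, 0, -7, 0]'

```text
time: 8.1
ee_pos: [0.5406, 0.1957, 0.1522]
tcp_rot: [180.0, 0.0, 111.3]
wrist_force: [1.0, 0.7, 0.3]
opening: 0.0004
```

>>> apply_moves --targets '[0, -1, 0, 0, 0, -1.4, 0, 0, -1.7, 0, 0, 0, -2.8, 0, 0, -1.7, -0.5, 0, 0, -4.2, 0, 0, -1.7, -0.5, 0, 0, -5, 0, 0, -1.7, -0.5, 0, 0, -5, 0]'

```text
time: 8.6
ee_pos: [0.5404, 0.146, 0.1368]
tcp_rot: [-180.0, 0.0, 81.6]
wrist_force: [0.5, 0.2, 0.1]
opening: -0.0001
```

Run:
```python
from h import *
import pickle
o=bot.get_obs();print(o["ee_pos"],o["tcp_rot"],o["wrist_force"],o["q"])
c=camera("wrist"); pickle.dump(c,open("w6.pkl","wb"));save(c,"w6");cv2.imwrite("pics/w6c.png",cv2.resize(c["img"][150:300,220:420,::-1],None,fx=4,fy=4,interpolation=2))
```

```text
[0.54039529 0.14599971 0.1367641 ] [-1.79985258e+02  4.89672090e-03  8.15627675e+01] [0.49771935 0.21807303 0.147282  ] [1.51180491e+01 5.46007536e+00 1.43146348e-01 8.46985419e+01
 1.40287023e-03 1.13555282e+02]
```

View pics/w6.png

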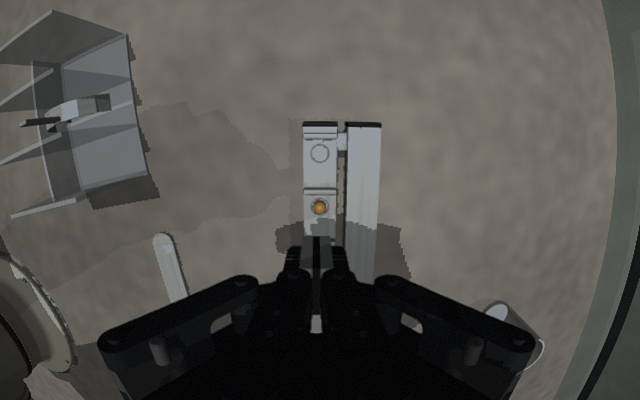

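View pics/w6c.png

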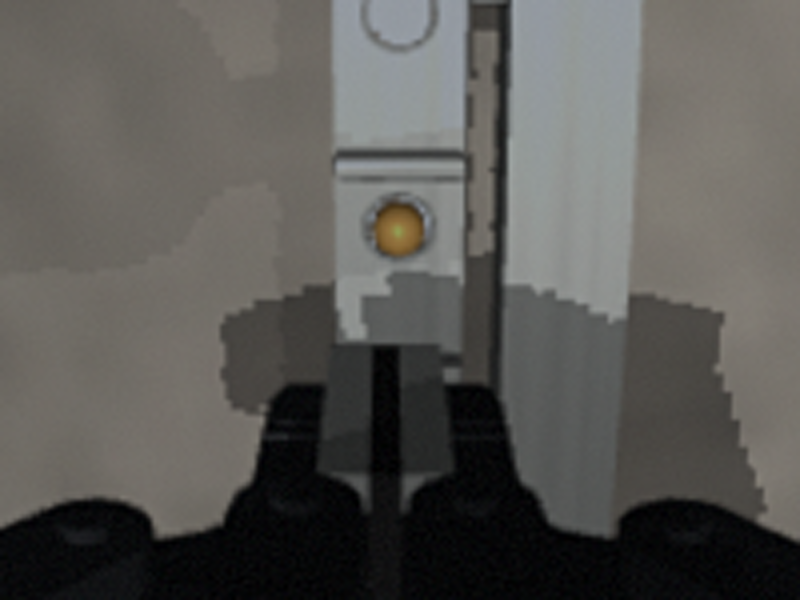

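```bash
cat > w6.py <<'E'
import pickle
from h import *
np.set_printoptions(precision=4,suppress=True)
c=pickle.load(open("w6.pkl","rb"))
a=lambda x,y,z:onz(c,(x+.5)/4-.5+220,(y+.5)/4-.5+150,z,True)
ang=lambda A,B:np.degrees(np.arctan2((B-A)[1],(B-A)[0]))
print('btn',a(398,232,.063),'hole',a(400,226,.058),'hole2',a(400,13,.058),ang(a(400,226,.058),a(400,13,.058)))
for A,B,z in (((334,0),(334,340),.058),((642,0),(629,320),.058),((512,0),(500,340),.058)): print(ang(a(*B,z),a(*A,z)),a(*A,z),a(*B,z))
print('lip top',a(335,150,.065),a(468,150,.065),ang(a(335,150,.065),a(468,150,.065)),a(335,178,.06),a(465,180,.06))
E
python3 w6.py
```

```text
btn [0.5422 0.148  0.063 ] hole [0.5426 0.1476 0.058 ] hole2 [0.5484 0.1869 0.058 ] 81.63349967630141
80.89122529422485 [0.5371 0.191  0.058 ] [0.5268 0.1268 0.058 ]
82.01598647581821 [0.5923 0.1832 0.058 ] [0.5837 0.1222 0.058 ]
80.9035279288299 [0.5686 0.1864 0.058 ] [0.5583 0.122  0.058 ]
lip top [0.5335 0.1652 0.065 ] [0.5568 0.1618 0.065 ] -8.50291408350838 [0.5323 0.159  0.06  ] [0.5557 0.1551 0.06  ]
```

>>> apply_moves --targets '[0.04, -0.1, -0.8, 0, 0, 0, 0, 0.04, -0.1, -1.6, 0, 0, 0, 0, 0.04, -0.1, -2.0, 0, 0, 0, 0, 0.04, -0.1, -2.15, 0, 0, 0, 0, 0.04, -0.1, -2.15, 0, 0, 0, 0]'

```text
time: 9.15
ee_pos: [0.5417, 0.1435, 0.0724]
tcp_rot: [-180.0, 0.0, 81.7]
wrist_force: [-0.2, 0.1, -0.7]
opening: 0.0001
```

Run:
```python
from h import *
import pickle
o=bot.get_obs();print(o["ee_pos"],o["tcp_rot"],o["wrist_force"])
c=camera("wrist"); cv2.imwrite("pics/w7c.png",cv2.resize(c["img"][150:300,220:420,::-1],None,fx=4,fy=4,interpolation=2))
```

```text
[0.54169974 0.14346782 0.07242681] [-1.79986172e+02  5.01988146e-03  8.17173806e+01] [-0.20833935  0.08914222 -0.66091835]
```

View pics/w7c.png

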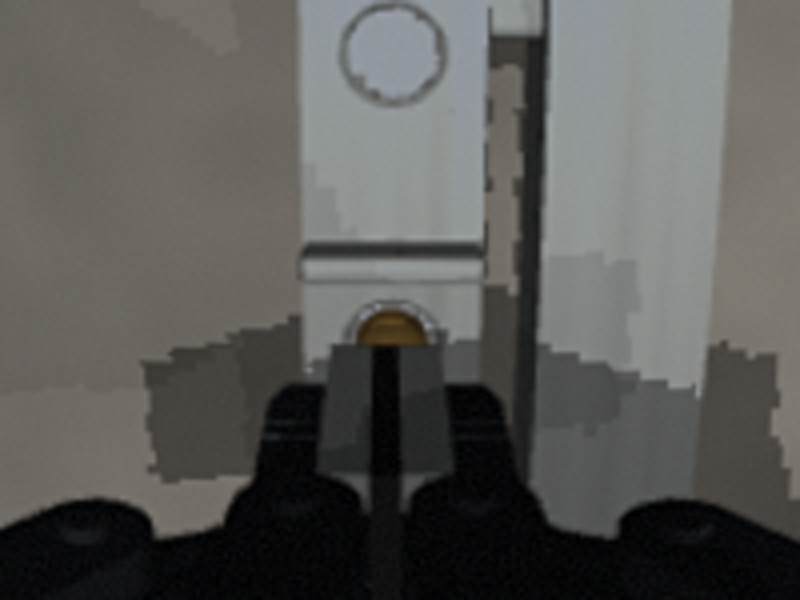

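Run:
```python
import pickle
from h import *
c=camera("wrist"); o=bot.get_obs(); p0=o["ee_pos"]
u=lambda x,y:((x+.5)/4-.5+220,(y+.5)/4-.5+150)
y=np.array([np.cos(np.radians(81.5)),np.sin(np.radians(81.5)),0]);xx=np.array([y[1],-y[0],0])
for z in (.0724,.074,.076):
  for p in ((330,345),(440,345),(385,345)):
    e=onz(c,*u(*p),z,True)-p0; print(z,p,e@xx,e@y)
for p,z in (((392,345),.058),((392,52),.058),((390,280),.06),((390,258),.065)):
    e=onz(c,*u(*p),z,True); print(p,e,(e-p0)@xx,(e-p0)@y)
```

```text
0.0724 (330, 345) -0.007934947174565318 0.009424157110981664
0.0724 (440, 345) 0.0057552112363983615 0.00944654325651052
0.0724 (385, 345) -0.0010903124361511178 0.009448022714973296
0.074 (330, 345) -0.00786191750809289 0.010068832708947855
0.074 (440, 345) 0.005675320276564246 0.010090968798685384
0.074 (385, 345) -0.0010937381180842697 0.010092431731428873
0.076 (330, 345) -0.00777063042500233 0.010874677206405593
0.076 (440, 345) 0.005575456576771572 0.010896500726403975
0.076 (385, 345) -0.00109802022050071 0.01089794300199835
(392, 345) [0.54271561 0.14719033 0.058     ] -0.00010134395581469795 0.003649682677031735
(392, 52) [0.54852033 0.18702143 0.058     ] -0.00024779170674087223 0.04390126634538576
(390, 280) [0.54389443 0.15723451 0.06      ] -0.0004200995184160262 0.013757781986559721
(390, 258) [0.54454631 0.16187613 0.065     ] -0.00046145165345817243 0.018444767611053136
```

>>> apply_moves --targets '[0, 0, -0.15, 0, 0, 0, 0, 0, 0, -0.3, 0, 0, 0, 0, 0, 0, -0.38, 0, 0, 0, 0, 0, 0, -0.44, 0, 0, 0, 0, 0, 0, -0.44, 0, 0, 0, 0]'

```text
time: 9.75
ee_pos: [0.5421, 0.1434, 0.0594]
tcp_rot: [179.9, -0.0, 81.7]
wrist_force: [2.3, -0.1, 5.0]
opening: 0.0002
```

>>> apply_moves --targets '[0, 0, -0.04, 0, 0, 0, 0, 0.01, 0.07, -0.05, 0, 0, 0, 0, 0.02, 0.14, -0.05, 0, 0, 0, 0]'

```text
time: 10.05
ee_pos: [0.5424, 0.1469, 0.0581]
tcp_rot: [180.0, 0.1, 81.6]
wrist_force: [-1.5, -6.3, 5.5]
opening: -0.0003
```

>>> apply_moves --targets '[0.01, 0.05, 0, 0, 0, 0, 0, 0.02, 0.1, 0, 0, 0, 0, 0, 0.02, 0.15, 0, 0, 0, 0, 0]'

```text
time: 10.35
ee_pos: [0.5429, 0.1502, 0.058]
tcp_rot: [180.0, 0.2, 81.6]
wrist_force: [-0.9, -14.8, 7.9]
opening: 0.0001
```

>>> apply_moves --targets '[0.01, 0.05, 0, 0, 0, 0, 0, 0.02, 0.1, 0, 0, 0, 0, 0, 0.02, 0.15, 0, 0, 0, 0, 0]'

```text
time: 10.65
ee_pos: [0.5436, 0.1553, 0.0581]
tcp_rot: [180.0, 0.1, 81.6]
wrist_force: [-0.2, -5.7, 5.7]
opening: 0.0006
```

>>> apply_moves --targets '[0.01, 0.08, 0.02, 0, 0, 0, 0, 0.02, 0.16, 0.04, 0, 0, 0, 0, 0.035, 0.24, 0.05, 0, 0, 0, 0, 0.05, 0.33, 0.06, 0, 0, 0, 0, 0.06, 0.42, 0.06, 0, 0, 0, 0]'

```text
time: 11.15
ee_pos: [0.5451, 0.1676, 0.0584]
tcp_rot: [-180.0, 0.2, 81.6]
wrist_force: [2.9, -7.5, -3.1]
opening: -0.0003
```

Run:
```python
from h import *
o=bot.get_obs();print(o["ee_pos"],o["tcp_rot"],o["wrist_force"])
c=camera("side"); cv2.imwrite("pics/d8.png",cv2.resize(c["img"][110:220,225:325,::-1],None,fx=5,fy=5,interpolation=2))
```

```text
[0.54509414 0.16760351 0.05838651] [-179.96202641    0.19910682   81.58542791] [ 2.85648888 -7.52488313 -3.11676078]
```

View pics/d8.png

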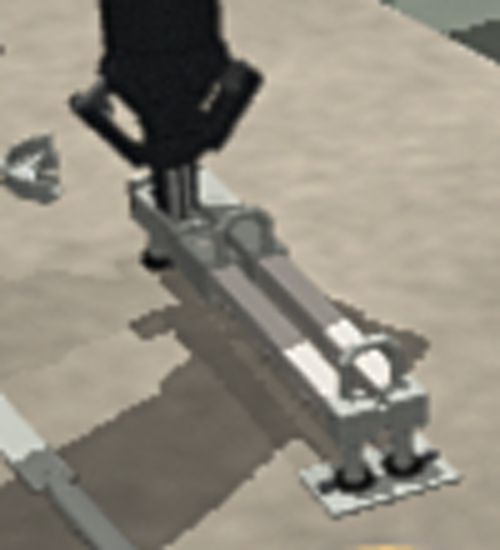

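>>> apply_moves --targets '[0.01, 0.09, 0, 0, 0, 0, 0, 0.03, 0.18, 0, 0, 0, 0, 0, 0.04, 0.27, 0, 0, 0, 0, 0, 0.05, 0.34, 0, 0, 0, 0, 0, 0.06, 0.4, 0, 0, 0, 0, 0]'

```text
time: 11.7
ee_pos: [0.5467, 0.1802, 0.0586]
tcp_rot: [-179.9, 0.1, 81.6]
wrist_force: [-0.0, -4.2, -2.6]
opening: -0.0001
```

Now slowly to the lock.

>>> apply_moves --targets '[0.01, 0.03, 0, 0, 0, 0, 0, 0.01, 0.06, 0, 0, 0, 0, 0, 0.015, 0.09, 0, 0, 0, 0, 0, 0.02, 0.12, 0, 0, 0, 0, 0, 0.02, 0.15, 0, 0, 0, 0, 0]'

```text
time: 12.2
ee_pos: [0.5477, 0.1856, 0.0594]
tcp_rot: [-180.0, 0.0, 81.7]
wrist_force: [-0.3, -3.1, -1.9]
opening: 0.0
```

>>> apply_moves --targets '[0.005, 0.03, 0, 0, 0, 0, 0, 0.01, 0.06, 0, 0, 0, 0, 0, 0.01, 0.06, 0, 0, 0, 0, 0]'

```text
time: 12.5
ee_pos: [0.5479, 0.1874, 0.0594]
tcp_rot: [-180.0, 0.0, 81.7]
wrist_force: [-0.4, -1.9, -0.3]
opening: -0.0002
```

>>> apply_moves --targets '[0.005, 0.03, 0, 0, 0, 0, 0, 0.01, 0.06, 0, 0, 0, 0, 0, 0.01, 0.08, 0, 0, 0, 0, 0]'

```text
time: 12.8
ee_pos: [0.5481, 0.1883, 0.0593]
tcp_rot: [-180.0, 0.2, 81.6]
wrist_force: [-2.3, -12.6, 2.4]
opening: 0.0001
```

Run:
```python
from h import *
o=bot.get_obs();print(o["ee_pos"],o["tcp_rot"],o["wrist_force"])
c=camera("side"); cv2.imwrite("pics/d9.png",cv2.resize(c["img"][110:220,225:325,::-1],None,fx=5,fy=5,interpolation=2))
```

```text
[0.54805827 0.18827726 0.05933501] [-179.99368268    0.19237792   81.59584272] [ -2.29913086 -12.61734334   2.39859027]
```

View pics/d9.png

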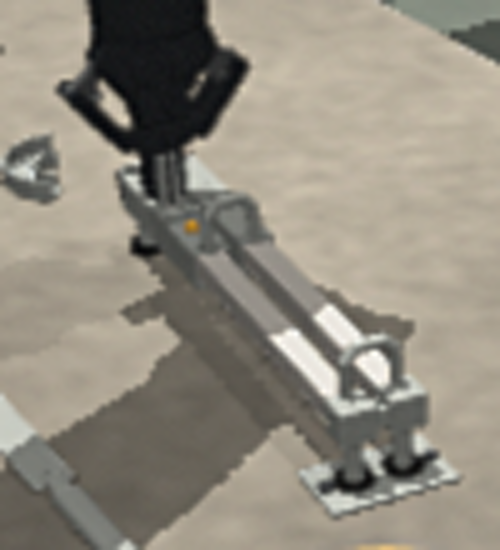

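>>> apply_moves --targets '[-0.02, -0.15, 0, 0, 0, 0, 0, -0.02, -0.2, 0.6, 0, 0, 0, 0.2, -0.02, -1.2, 1.6, 0, 0, 0, 0.5, -0.02, -2.2, 3, 0, 0, 0, 0.8, -0.02, -3.2, 4, 0, 0, 0, 1]'

```text
time: 13.35
ee_pos: [0.548, 0.0935, 0.1818]
tcp_rot: [179.9, -0.1, 81.7]
wrist_force: [0.6, -0.1, 1.0]
opening: 0.058
```

Run:
```python
from h import *
import pickle
o=bot.get_obs();print(o["ee_pos"],o["tcp_rot"],o["wrist_force"],o["q"])
c=camera("wrist"); pickle.dump(c,open("w10.pkl","wb"));save(c,"w10");cv2.imwrite("pics/w10c.png",cv2.resize(c["img"][150:300,220:420,::-1],None,fx=4,fy=4,interpolation=2))
```

```text
[0.54799453 0.09348834 0.18182703] [ 1.79892080e+02 -9.03912516e-02  8.17155410e+01] [ 0.55681289 -0.14299007  1.03879472] [9.65445468e+00 4.90222912e+00 4.51164449e+00 8.94789014e+01
 5.27571994e-02 1.07939059e+02]
```

View pics/w10.png

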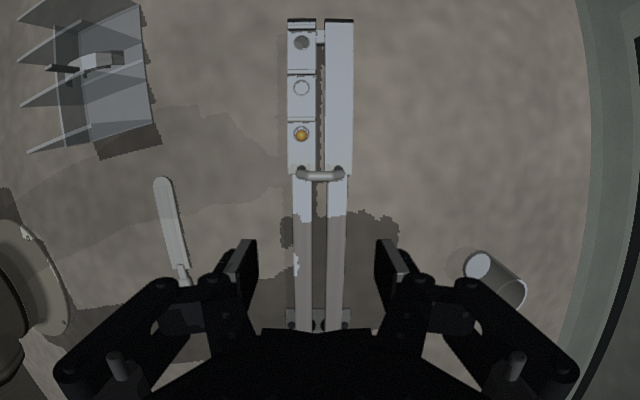

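View pics/w10c.png

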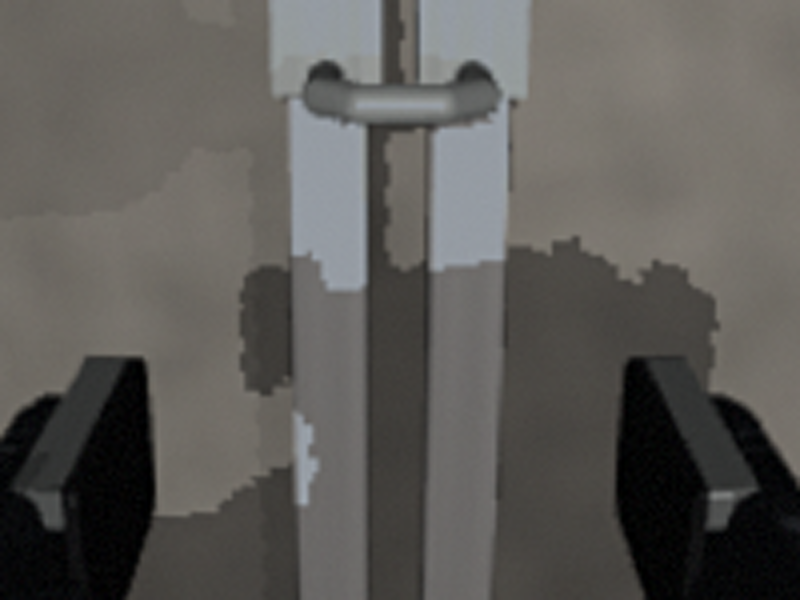

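Run:
```python
import pickle
from h import *
np.set_printoptions(precision=4,suppress=True)
c=pickle.load(open("w10.pkl","rb"))
a=lambda x,y,z:onz(c,(x+.5)/4-.5+220,(y+.5)/4-.5+150,z,True)
ang=lambda A,B:np.degrees(np.arctan2((B-A)[1],(B-A)[0]))
L=[]
for p,q in (((292,100),(300,600)),((367,120),(367,600)),((430,120),(425,600)),((508,100),(492,600))):
    A,B=a(*p,.055),a(*q,.055); print(A,B,ang(B,A)); L.append((A,B))
b=onz(c,302,134,.063,True); print('btn',b)
print('mouth',a(271,97,.058),a(528,99,.058))
# rail centre x at y
th=np.radians(81.5)
for y in (.0,.03,.06): print(y,[round(A[0]+(B[0]-A[0])*(y-A[1])/(B[1]-A[1]),4) for A,B in L])
Y=np.array([np.cos(th),np.sin(th)]);X=np.array([Y[1],-Y[0]])
for bb in (b[:2],np.array([.5422,.1475])): print('seat', bb+.016*X-.131*Y)
o=np.mean([ (a(271,97,.058)+a(528,99,.058))/2],axis=0)[:2]; print('seat from mouth',o-.096*Y)
```

```text
[0.5296 0.1134 0.055 ] [ 0.5095 -0.0146  0.055 ] 81.07308094945148
[0.5453 0.1065 0.055 ] [ 0.5266 -0.0169  0.055 ] 81.34925539044696
[0.5592 0.1044 0.055 ] [ 0.5413 -0.0192  0.055 ] 81.77342075368126
[0.5769 0.1064 0.055 ] [ 0.5584 -0.022   0.055 ] 81.76695188157137
btn [0.5437 0.148  0.063 ]
mouth [0.5254 0.1153 0.058 ] [0.5811 0.1066 0.058 ]
0.0 [np.float64(0.5118), np.float64(0.5291), np.float64(0.5441), np.float64(0.5615)]
0.03 [np.float64(0.5165), np.float64(0.5337), np.float64(0.5484), np.float64(0.5659)]
0.06 [np.float64(0.5212), np.float64(0.5383), np.float64(0.5527), np.float64(0.5702)]
seat [0.5401 0.0161]
seat [0.5387 0.0156]
seat from mouth [0.5391 0.016 ]
```

>>> apply_moves --targets '[0.1, -1.4, 0, 0, 0, -0.7, 1, 0.25, -3, 0, 0, 0, -1.4, 1, 0.4, -4.6, 0, 0, 0, -2.1, 1, 0.55, -6.2, 0, 0, 0, -2.8, 1, 0.7, -7.8, 0, 0, 0, -3.5, 1]'

```text
time: 13.9
ee_pos: [0.5691, -0.1418, 0.1798]
tcp_rot: [179.9, -0.1, 60.5]
wrist_force: [0.5, 0.8, 0.3]
opening: 0.0856
```

>>> apply_moves --targets '[0.2, -1.6, 0, 0, 0, -0.7, 1, 0.35, -3.2, 0, 0, 0, -1.4, 1, 0.5, -4.8, 0, 0, 0, -2.1, 1, 0.6, -6.4, 0, 0, 0, -2.35, 1, 0.6, -6.9, 0, 0, 0, -2.35, 1]'

```text
time: 14.4
ee_pos: [0.5866, -0.3513, 0.1784]
tcp_rot: [180.0, -0.0, 46.3]
wrist_force: [0.7, 0.2, -0.7]
opening: 0.0856
```

>>> apply_moves --targets '[0, 0, 0, 0, 0, 0, 1]'

```text
time: 14.5
ee_pos: [0.5865, -0.3493, 0.1785]
tcp_rot: [-180.0, -0.0, 46.4]
wrist_force: [-1.2, -0.8, 0.1]
opening: 0.0854
```

Run:
```python
from h import *
import pickle
o=bot.get_obs();print(o["ee_pos"],o["tcp_rot"],o["wrist_force"],o["q"])
c=camera("wrist"); pickle.dump(c,open("w11.pkl","wb"));save(c,"w11");cv2.imwrite("pics/w11c.png",cv2.resize(c["img"][130:290,220:420,::-1],None,fx=3.7,fy=3.7,interpolation=2))
```

```text
[ 0.5865303  -0.34925548  0.1785155 ] [-1.79969927e+02 -2.27608313e-02  4.64116371e+01] [-1.19946742 -0.83072264  0.09472353] [-3.07841658e+01  2.33477382e+01  2.62270198e+01  9.29035626e+01
  2.88596204e-02  1.02804185e+02]
```

View pics/w11.png

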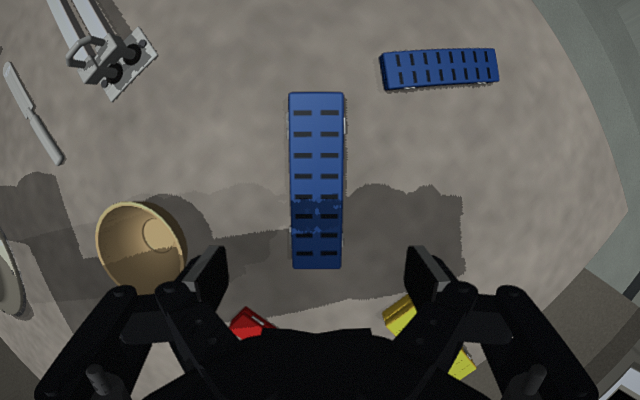

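View pics/w11c.png

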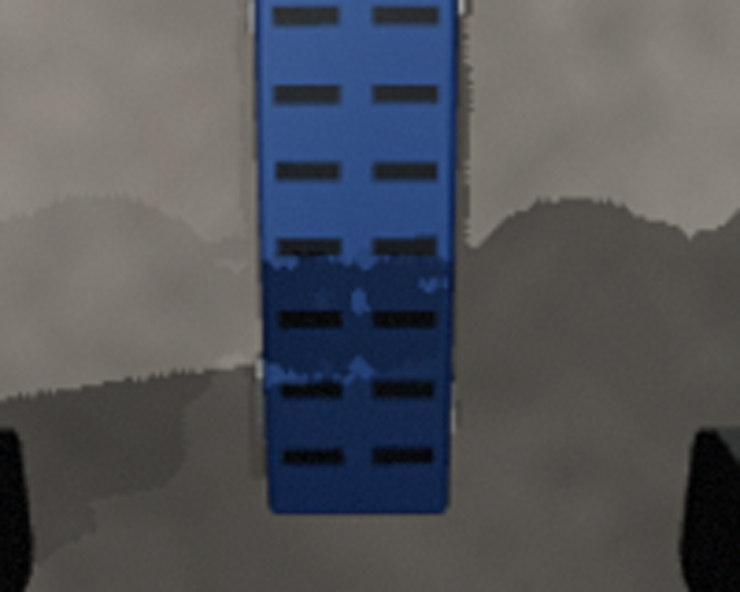

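Run:
```python
import pickle
from h import *
np.set_printoptions(precision=4,suppress=True)
c=pickle.load(open("w11.pkl","rb"))
P=[onz(c,u,v,.032,True) for u,v in ((289,93),(345,93),(341.3,268.3),(292.5,268.3))]
for p in P: print(p)
m=np.mean(P,axis=0);d=(P[0]+P[1]-P[2]-P[3])/2;print(m,np.linalg.norm(d),np.degrees(np.arctan2(d[1],d[0])))
a=lambda x,y,z:onz(c,(x+.5)/3.7-.5+220,(y+.5)/3.7-.5+130,z,True)
# columns of slots: col centers
t=[(a(307,15,.032)+a(406,15,.032))/2,(a(313,457,.032)+a(403,457,.032))/2];e=t[0]-t[1];print(t,np.degrees(np.arctan2(e[1],e[0])))
# tiny: same blue
for u,v in ((380,55),(496,49),(498,80),(385,90)): print(onz(c,u,v,.02,True))
```

```text
[ 0.6299 -0.2666  0.032 ]
[ 0.6672 -0.3021  0.032 ]
[ 0.5453 -0.4297  0.032 ]
[ 0.5082 -0.3943  0.032 ]
[ 0.5876 -0.3482  0.032 ] 0.17641754695077125 46.34564441927014
[array([ 0.6214, -0.3114,  0.032 ]), array([ 0.5386, -0.3987,  0.032 ])] 46.53597127718047
[ 0.7207 -0.2973  0.02  ]
[ 0.8323 -0.3719  0.02  ]
[ 0.8096 -0.3984  0.02  ]
[ 0.7    -0.3261  0.02  ]
```

>>> apply_moves --targets '[0.03, 0.03, -1.5, 0, 0, 0, 1, 0.03, 0.03, -3, 0, 0, 0, 1, 0.03, 0.03, -4.5, 0, 0, 0, 1, 0.03, 0.03, -5.5, 0, 0, 0, 1, 0.03, 0.03, -5.75, 0, 0, 0, 1]'

```text
time: 15.05
ee_pos: [0.5862, -0.3431, 0.0031]
tcp_rot: [-179.7, 0.0, 46.7]
wrist_force: [-0.2, 0.6, -0.1]
opening: 0.0853
```

>>> apply_moves --targets '[0, 0, 0, 0, 0, 0, 0.8, 0, 0, 0, 0, 0, 0, 0.55, 0, 0, 0, 0, 0, 0, 0.5, 0, 0, 0, 0, 0, 0, 0.45, 0, 0, 0, 0, 0, 0, 0.45]' --newtons 60

```text
time: 15.55
ee_pos: [0.5893, -0.3468, 0.0102]
tcp_rot: [179.7, -0.1, 46.6]
wrist_force: [0.8, 0.9, 7.7]
opening: 0.0505
```

Run:
```python
from h import *
o=bot.get_obs();print(o["ee_pos"],o["tcp_rot"],o["wrist_force"],o["opening"])
c=camera("wrist"); cv2.imwrite("pics/w12c.png",cv2.resize(c["img"][60:380,160:480,::-1],None,fx=1.8,fy=1.8,interpolation=2))
```

```text
[ 0.58927757 -0.34681317  0.01015394] [ 1.79745166e+02 -9.49875566e-02  4.65710247e+01] [0.75768378 0.92069949 7.74883439] 0.05045439504780355
```

View pics/w12c.png

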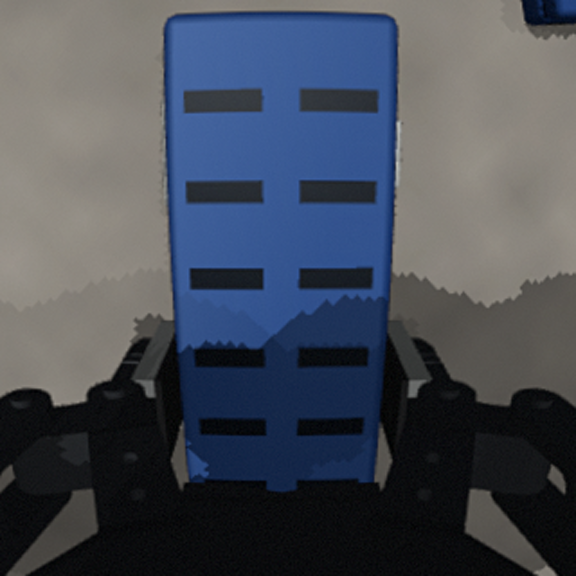

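>>> apply_moves --targets '[0, 0, 0.3, 0, 0, 0, 0.45, 0, 0, 1, 0, 0, 0, 0.45, 0, 0, 2, 0, 0, 0, 0.45, 0, 0, 3.2, 0, 0, 0, 0.45, 0, 0, 4.4, 0, 0, 0, 0.45]' --newtons 70

```text
time: 16.1
ee_pos: [0.5873, -0.3462, 0.1409]
tcp_rot: [-180.0, 0.0, 46.5]
wrist_force: [0.4, -0.1, -1.9]
opening: 0.0509
```

Run:
```python
from h import *
o=bot.get_obs();print(o["ee_pos"],o["tcp_rot"],o["wrist_force"],o["opening"],o["torque"])
c=camera("side"); cv2.imwrite("pics/d12.png",cv2.resize(c["img"][130:280,310:460,::-1],None,fx=4,fy=4,interpolation=2))
```

```text
[ 0.58729157 -0.34615218  0.14088705] [-1.79993738e+02  4.55944973e-03  4.65466599e+01] [ 0.37681168 -0.14808768 -1.92043633] 0.05087216836591538 [-0.01179323 -0.08581223  0.00964007]
```

View pics/d12.png

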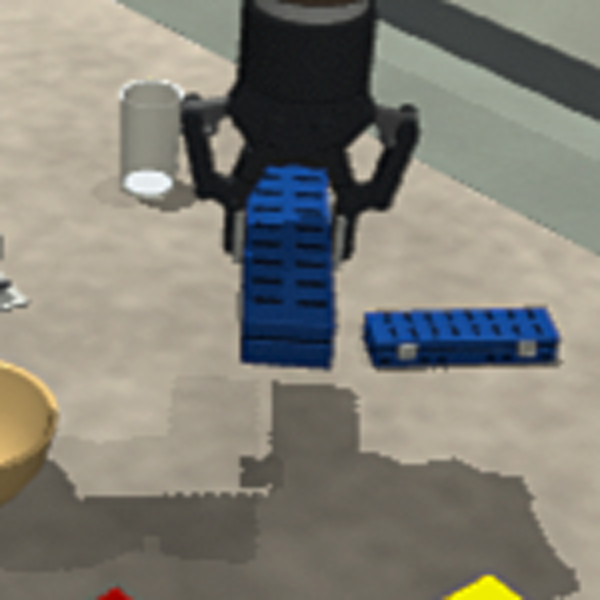

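>>> apply_moves --targets '[-0.1, 0.7, 0.3, 0, 0, 0.4, 0.45, -0.3, 2, 0.5, 0, 0, 1.2, 0.45, -0.5, 3.4, 0.5, 0, 0, 2.2, 0.45, -0.7, 4.8, 0.5, 0, 0, 3.2, 0.45, -0.9, 6.2, 0.5, 0, 0, 4.2, 0.45]'

```text
time: 16.65
ee_pos: [0.5601, -0.1589, 0.1546]
tcp_rot: [180.0, -0.0, 72.0]
wrist_force: [0.2, 1.1, -3.0]
opening: 0.0505
```

>>> apply_moves --targets '[-0.2, 1.4, 0, 0, 0, 0.8, 0.45, -0.4, 2.8, 0, 0, 0, 1.4, 0.45, -0.6, 4.2, 0, 0, 0, 1.65, 0.45, -0.7, 5.2, 0, 0, 0, 1.65, 0.45, -0.7, 5.8, 0, 0, 0, 1.65, 0.45]'

```text
time: 17.15
ee_pos: [0.5391, 0.0159, 0.1549]
tcp_rot: [180.0, -0.0, 81.8]
wrist_force: [-0.8, 0.3, -2.3]
opening: 0.0505
```

>>> apply_moves --targets '[0, 0, 0, 0, 0, 0, 0.45, 0, 0, 0, 0, 0, 0, 0.45]'

```text
time: 17.35
ee_pos: [0.5397, 0.0137, 0.1544]
tcp_rot: [180.0, 0.0, 81.7]
wrist_force: [0.2, 0.3, -2.5]
opening: 0.0507
```

Run:
```python
from h import *
import pickle
o=bot.get_obs();print(o["ee_pos"],o["tcp_rot"],o["wrist_force"],o["opening"])
c=camera("wrist"); save(c,"w13"); pickle.dump(c,open("w13.pkl","wb"))
```

```text
[0.53968254 0.01371832 0.15442426] [1.79966123e+02 1.30176575e-02 8.17008960e+01] [ 0.19354952  0.26226116 -2.51608892] 0.050701104534342296
```

View pics/w13.png

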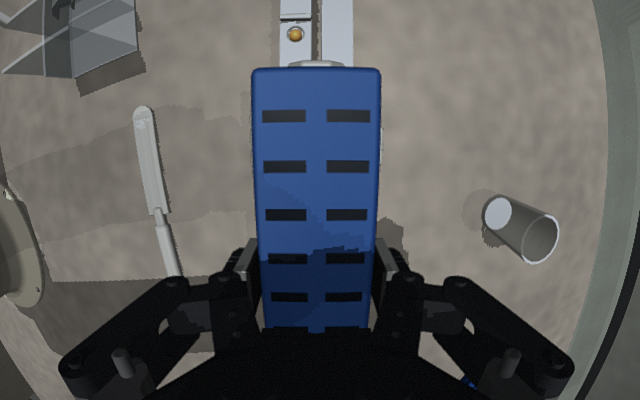

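Run:
```python
import pickle
from h import *
np.set_printoptions(precision=4,suppress=True)
c=pickle.load(open("w13.pkl","rb"))
th=np.radians(81.5);Y=np.array([np.cos(th),np.sin(th)]);X=np.array([Y[1],-Y[0]]);s=np.array([.5393,.0158])
for z in (.174,.177):
  for p in ((253,67.5),(380,68.5),(258,327),(373,327)):
    e=onz(c,*p,z,True)[:2]-s; print(z,p,e@X,e@Y)
e=onz(c,295.3,34,.063,True)[:2]-s; print('btn',e@X,e@Y,'exp -16 131')
b=onz(c,295.3,34,.063,True)[:2];print(b)
print('tcp',(np.array([.53968,.01372])-s)@X,(np.array([.53968,.01372])-s)@Y)
# row centers: slots left/right mid
for (x1,x2,y) in ((284,348,115.5),(287,345.5,258),):
    e=onz(c,(x1+x2)/2,y,.176,True)[:2]-s;print('mid',e@X,e@Y)
```

```text
0.174 (253, 67.5) -0.025232276372328392 0.08581033217586881
0.174 (380, 68.5) 0.02496649345902778 0.08554300789536651
0.174 (258, 327) -0.029208681308199713 -0.03462614117996166
0.174 (373, 327) 0.02856367017435256 -0.03453142675563915
0.177 (253, 67.5) -0.02462828649446611 0.08530914660483194
0.177 (380, 68.5) 0.02434523334334572 0.08504834716695149
0.177 (258, 327) -0.028507635463859038 -0.03218771710125048
0.177 (373, 327) 0.02785461028265946 -0.03209531446361474
btn -0.015738764434037572 0.12976168020715836 exp -16 131
[0.5429 0.1465]
tcp 0.0006832696032271651 -0.00200098541956353
mid -0.00030381513885982016 0.0659118513308216
mid -6.29882522691828e-05 0.006143970105856316
```

>>> apply_moves --targets '[0.01, 0.07, -0.8, 0, 0, -0.03, 0.45, 0.01, 0.07, -1.6, 0, 0, -0.03, 0.45, 0.01, 0.07, -2.2, 0, 0, -0.03, 0.45, 0.01, 0.07, -2.5, 0, 0, -0.03, 0.45, 0.01, 0.07, -2.5, 0, 0, -0.03, 0.45]'

```text
time: 17.9
ee_pos: [0.5393, 0.015, 0.0778]
tcp_rot: [-179.9, 0.0, 81.4]
wrist_force: [0.5, 0.4, -2.4]
opening: 0.0504
```

Run:
```python
from h import *
import pickle
o=bot.get_obs();print(o["ee_pos"],o["tcp_rot"],o["wrist_force"],o["opening"])
c=camera("wrist"); cv2.imwrite("pics/w14c.png",cv2.resize(c["img"][20:320,200:440,::-1],None,fx=2,fy=2,interpolation=2))
c=camera("side"); cv2.imwrite("pics/d14.png",cv2.resize(c["img"][100:220,225:345,::-1],None,fx=5,fy=5,interpolation=2))
```

```text
[0.53933127 0.01497189 0.07784496] [-1.79882847e+02  2.64172198e-02  8.14059832e+01] [ 0.46345453  0.41816001 -2.38396154] 0.050424401925162135
```

View pics/w14c.png

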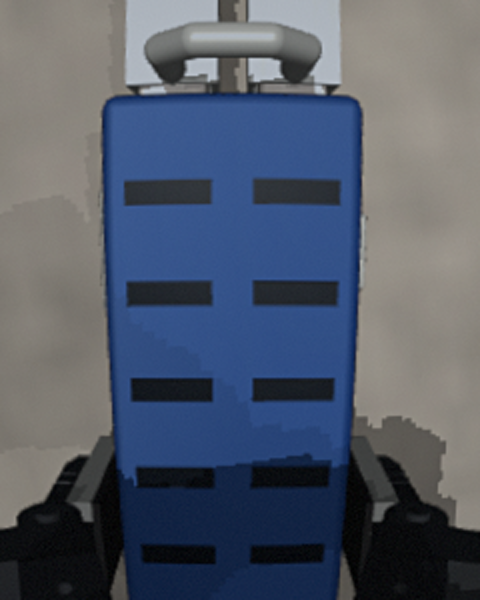

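View pics/d14.png

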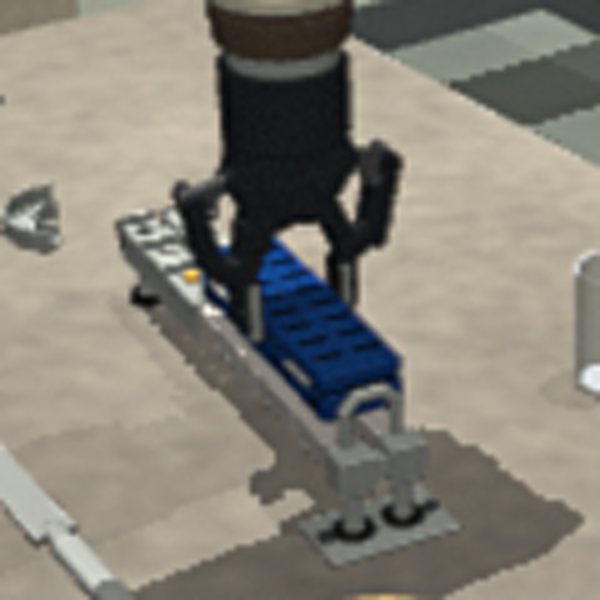

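>>> apply_moves --targets '[0, 0, -0.12, 0, 0, 0, 0.45, 0, 0, -0.24, 0, 0, 0, 0.45, 0, 0, -0.32, 0, 0, 0, 0.45, 0, 0, -0.37, 0, 0, 0, 0.45, 0, 0, -0.4, 0, 0, 0, 0.45]'

```text
time: 18.5
ee_pos: [0.5399, 0.0159, 0.0668]
tcp_rot: [-180.0, 0.0, 81.5]
wrist_force: [0.0, -0.3, -2.2]
opening: 0.0505
```

>>> apply_moves --targets '[0, 0, -0.04, 0, 0, 0, 0.45, 0, 0, -0.07, 0, 0, 0, 0.45, 0, 0, -0.07, 0, 0, 0, 0.45]'

```text
time: 18.8
ee_pos: [0.54, 0.0159, 0.0653]
tcp_rot: [180.0, -0.0, 81.5]
wrist_force: [-1.4, -0.5, 2.4]
opening: 0.0507
```

Run:
```python
from h import *
import pickle
o=bot.get_obs();print(o["ee_pos"],o["tcp_rot"],o["wrist_force"],o["opening"])
c=camera("wrist"); cv2.imwrite("pics/w15c.png",cv2.resize(c["img"][20:320,200:440,::-1],None,fx=2,fy=2,interpolation=2))
c=camera("side"); cv2.imwrite("pics/d15.png",cv2.resize(c["img"][100:220,225:345,::-1],None,fx=5,fy=5,interpolation=2))
```

```text
[0.54000618 0.01586949 0.06527777] [ 1.79976517e+02 -8.64669213e-03  8.14781488e+01] [-1.3721148  -0.48672968  2.40249907] 0.05069683817271231
```

View pics/w15c.png

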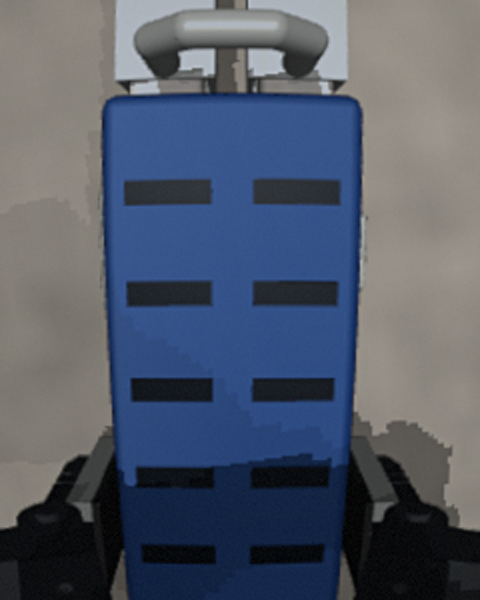

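View pics/d15.png

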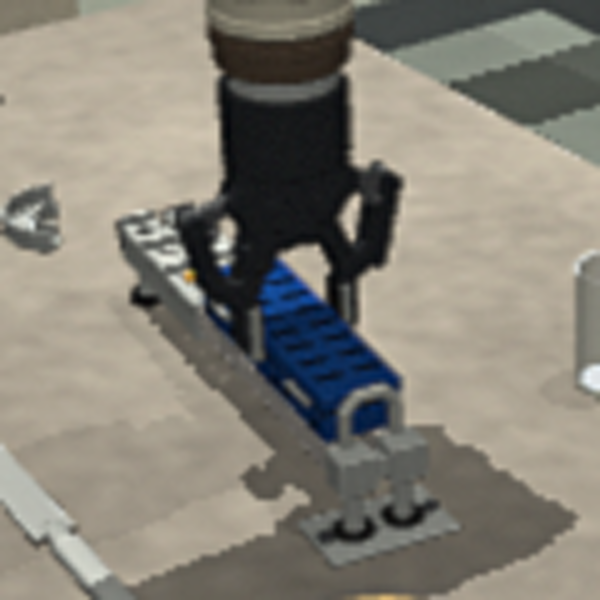

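Seated and square; release and retreat.

>>> apply_moves --targets '[0, 0, 0, 0, 0, 0, 0.65, 0, 0, 0, 0, 0, 0, 0.9, 0, 0, 0, 0, 0, 0, 0.95, 0, 0, 0, 0, 0, 0, 0.95, 0, 0, 0.5, 0, 0, 0, 0.95]'

```text
time: 19.4
ee_pos: [0.5388, 0.0158, 0.0784]
tcp_rot: [-179.8, 0.0, 81.5]
wrist_force: [0.7, -0.2, -0.3]
opening: 0.081
```

>>> apply_moves --targets '[0, 0, 1.2, 0, 0, 0, 0.95, 0, 0, 2.6, 0, 0, 0, 0.95, 0, 0, 4, 0, 0, 0, 0.95, -0.5, 0, 5, 0, 0, 0, 0.95, -1.2, 0, 6, 0, 0, 0, 0.95]'

```text
time: 19.9
ee_pos: [0.5038, 0.0158, 0.2623]
tcp_rot: [179.9, -0.0, 81.5]
wrist_force: [0.8, 0.5, -0.1]
opening: 0.0809
```

Run:
```python
from h import *
import pickle
o=bot.get_obs();print(o["ee_pos"],o["tcp_rot"],o["wrist_force"],o["opening"])
c=camera("wrist"); save(c,"w16"); pickle.dump(c,open("w16.pkl","wb"))
c=camera("side"); cv2.imwrite("pics/d16.png",cv2.resize(c["img"][110:260,190:360,::-1],None,fx=4,fy=4,interpolation=2))
c=camera("scene"); save(c,"s16"); pickle.dump(c,open("s16.pkl","wb"));cv2.imwrite("pics/s16c.png",cv2.resize(c["img"][100:300,230:530,::-1],None,fx=2.6,fy=2.6,interpolation=2))
```

```text
[0.50383597 0.01582801 0.2622964 ] [ 1.79918301e+02 -1.48135960e-02  8.14726534e+01] [ 0.84732766  0.53400504 -0.11166864] 0.08086933656701284
```

View pics/w16.png

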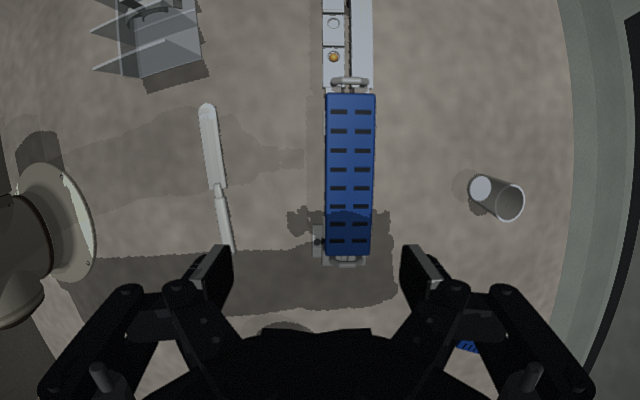

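View pics/d16.png

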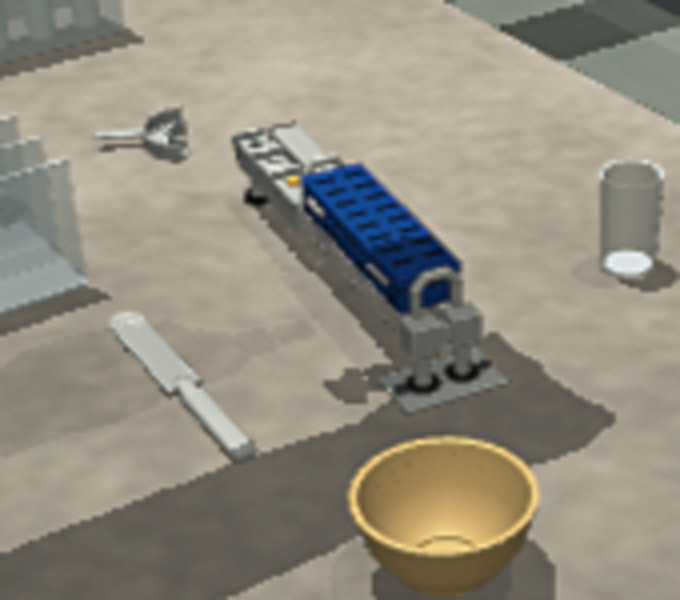

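View pics/s16c.png

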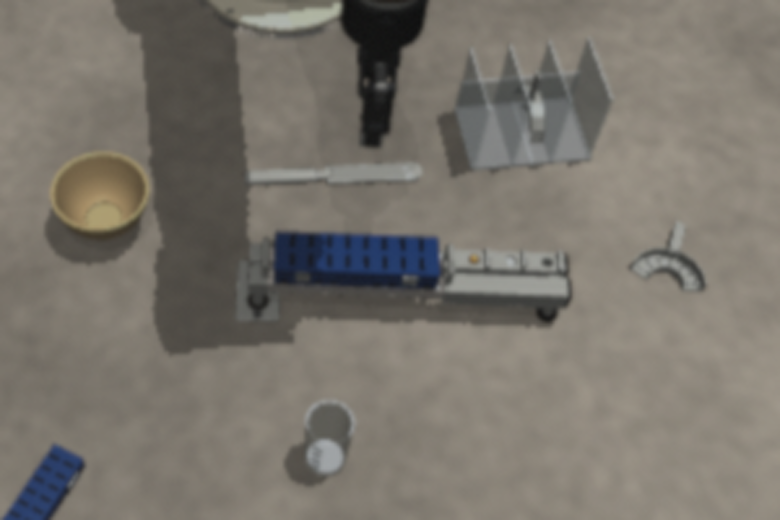

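Run:
```python
import pickle
from h import *
np.set_printoptions(precision=4,suppress=True)
c=pickle.load(open("w16.pkl","rb"))
cv2.imwrite("pics/w16c.png",cv2.resize(c["img"][40:270,290:410,::-1],None,fx=2.6,fy=2.6,interpolation=2))
P=[onz(c,*p,.087,True)[:2] for p in ((327,93),(375,94),(371,256),(326,254))]
b=onz(c,333,57,.063,True)[:2]
m=np.mean(P,axis=0);d=(P[0]+P[1]-P[2]-P[3])/2;print(m,np.linalg.norm(d),np.degrees(np.arctan2(d[1],d[0])),b)
th=np.radians(81.5);Y=np.array([np.cos(th),np.sin(th)]);X=np.array([Y[1],-Y[0]])
print('rel btn',(m-b)@X-.016,(m-b)@Y+.131)
```

```text
[0.54   0.0142] 0.17699241248317535 81.87133139242458 [0.5419 0.1463]
rel btn 0.001650692225604957 6.590873711767586e-05
```

View pics/w16c.png

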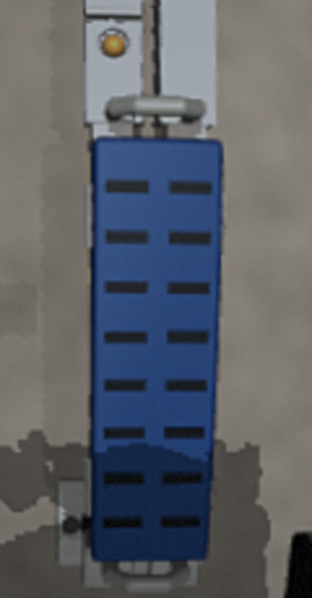

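The measured offsets are about 1.7 mm across, 0.1 mm along and 0.4°, all within tolerance, so I'm handing in.

```bash
python3 -c "
from workcell import bot
print(bot.job_done())"
```

```text
the job is handed in; nothing more can be done
None
```

The job is done and handed in at about 20 s of the 72 s allowed; no verdict was reported.

- **Tray:** I lifted it by its handle and set it down upright on the free counter beyond the sliding end.
- **Sliding end:** I pressed the button flush and pushed the lip outwards. The end travelled about 40 mm, then stopped with the push force rising to 12.6 N. The button shows up through the next hole in the pictures.
- **Cassette:** I gripped the larger blue cassette across its middle and laid it lid up on the rails between the stops. The last wrist picture, measured from the button, puts it about 1.7 mm off the middle across, 0.1 mm along and 0.4° from square.
- **Bystanders:** The bowl, beaker and spatula look unmoved, judged by eye from the pictures rather than measured. The gripper is clear of everything.

No check failed. The only disagreement was the rack's angle: about 7–8° from the first scene-camera picture and 8.5° from the wrist pictures. I used the wrist value.

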